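Load a valve block into the test box, shut its lid and lock it

TASK

Take the bright aluminium valve block off the sloping rack and set it down gently (not dropped) flat on the black mat in the blue test box, lengthwise, wholly on the mat. Then swing the white lid fully shut and lock it: press the red sprung knob down, turn it a quarter turn clockwise to its stop so that the steel keeper bar lies over the lid's front edge, and let it spring back up. Leave the dark block, the filter cartridge and the white pot where they stand.

Things in the scene. Friction and masses are not known exactly. Their poses are not given: they have to be found in the camera images.
- valve_block: Bright aluminium valve block, 100 x 50 x 45 mm, 0.3 to 0.6 kg. Origin: centre of its underside; x along its 100 mm length, y its 50 mm width, z out of its top (black ports). Starts in either lane of the rack, on the 35 degree slope, against a 19 mm lip: x points up the slope, away from the robot, z leans back to the robot. Grip it across its width, tool along its -z (35 degrees off vertical).
- dark_block: Dark steel-coloured block of the same size and frame, in the other lane, lane centres 120 mm apart. Leave it alone (moved less than 30 mm).
- rack: Fixed rack, lanes sloping up away from the robot. Origin on the table under its middle; x horizontal, up-slope; y across; lanes near y = +-60 mm. Slope's foot at x -60, z 50 mm. A grey lamp bar crosses above the blocks (x -35 to -7, underside z 218, top 244 mm) on posts at y +-155 mm and bars a vertical approach: come and go along the block's own z until 150 mm off the slope.
- nest (a point): Centre of the top of the black mat (130 mm along y, 80 along x) on the floor of the blue test box, 18 mm over the table. Axes of the fixed station: z up, x to the lid hinge (at the robot's left), -x to the lock, y along the hinge. Box 160 (x) by 200 mm (y) outside, walls 5 mm, rim 57 mm above this point. The block's length goes along y, either way round.
- hinge (a point): Middle of the lid's hinge line, level with the box rim and the shut lid's underside: 80 mm from nest in +x, 57 mm above it. The hinge line runs along the station's y. Axes as nest.
- lid (a joint): Lid angle, rad: 0 shut flat on the rim, 1.57 upright, stop 1.95; starts 1.45 to 1.85. White plate 180 mm long from the hinge, 200 wide, 8 thick, yellow strip outside at the free edge, which overhangs the box front by 20 mm. Stiff hinge: it stays where left. Push it over from behind (outer face), 3 to 5 N at 130 mm from the hinge, then press it flat. Shut means below 0.04.
- lid_edge (a point): Middle of the lid's free edge, half way through its thickness, 180 mm from the hinge. Its x axis points along the lid towards the hinge, y along the hinge, z out of the outer (upper when shut) face.
- lock_grip (a point): Centre of the knob's red wing: 60 mm along its y, 16 along its x, 40 high. Turning axis vertical through it, 125 mm from nest in -x, 106 mm above it (wing top 61 mm over the shut lid's top). Under the wing a steel keeper bar, 14 mm wide, reaches 50 mm from the axis towards its +y, top 20 mm below this point. At first wing and bar lie along station y; locked, along x, bar over the lid's edge.
- lock_turn (a joint): Lock angle, rad, grows clockwise seen from above: 0 open, 1.571 stop (locked). Starts 0 to 0.12. A bayonet stop bars it from about 0.2 to 1.3 unless the knob is pressed at least 5.5 mm (do not force it round unpressed); let go in between, it stays caught under the stop.
- lock_press (a joint): How far the knob is pressed down, m: 0 up, 0.008 fully down. Spring: about 3 N to start, 10 N fully down. It springs back up by itself at either end of the turn.
- cartridge: Yellow filter cartridge with black ends, 60 mm across, 110 mm high, standing; origin under its foot. Leave it alone (moved less than 30 mm).
- pot: White plastic pot, 76 mm across, 80 mm high; origin under its foot. Leave it alone (moved less than 30 mm).
Mind the look-alikes: they are no part of the job. Leave any pink look-alike of the valve_block alone.

How it is judged:
On the way, in this order (a step that is already met when the one before it is completed fails the run):
1. the block lies flat on the mat, let go, with the lid open and the lock not yet turned (x of valve_block in the frame of nest between -0.018 and 0.018 m and y of valve_block in the frame of nest between -0.018 and 0.018 m and z of valve_block in the frame of nest between -0.006 and 0.006 m and angle between valve_block's own z axis and vertical below 0.1 rad and angle between the x axis of valve_block and the y axis of nest, either way round below 0.35 rad and contact force between valve_block and the fingers below 0.1 N and linear speed of valve_block below 0.03 m/s and value of joint lid above 1 rad and value of joint lock_turn below 0.3 rad), for 0.2 s.
2. the lid is shut with the lock not yet turned (value of joint lid below 0.04 rad and value of joint lock_turn below 0.3 rad), for 0.2 s.
3. the knob has been turned to its stop and is back up (value of joint lid below 0.04 rad and value of joint lock_turn above 1.3 rad and value of joint lock_press below 0.003 m), for 0.2 s.
At the end, for the whole second after the job is handed in: The valve block rests flat (tilt under 0.1 rad) on the mat, its centre within 18 mm of the mat's centre along each side and its length within 0.35 rad of the mat's; the lid is within 0.04 rad of shut; the lock is turned past 1.3 rad and is up again (pressed less than 3 mm) (all of step 3 and x of valve_block in the frame of nest between -0.018 and 0.018 m and y of valve_block in the frame of nest between -0.018 and 0.018 m and z of valve_block in the frame of nest between -0.006 and 0.006 m and angle between valve_block's own z axis and vertical below 0.1 rad and angle between the x axis of valve_block and the y axis of nest, either way round below 0.35 rad and linear speed of valve_block below 0.03 m/s); the robot touches nothing.
It fails at once if the knob is forced round without being pressed down (between 0.4 and 1.15 rad with less than 3 mm of press) (value of joint lock_turn between 0.4 and 1.15 rad and value of joint lock_press below 0.003 m).
It fails at once if the dark block, the cartridge or the pot is moved by more than 30 mm (distance of any of dark_block, cartridge, pot from where it was at the start of the episode above 0.03 m).
It fails at once if the valve block falls freely (faster than 0.8 m/s, out of the fingers: a drop of over about 30 mm) (contact force between valve_block and the fingers below 0.1 N and linear speed of valve_block above 0.8 m/s).
It also fails if it takes over 72 s, if anything falls off the work surface, if the arm or the gripper's body presses on something with over 40 N, if the wrist force passes 120 N, or if a joint passes its speed limit or range.

ROBOT

A 6-joint arm with a two-finger parallel gripper is mounted at the origin on the work surface. World frame = base frame: x ahead of the robot, y to its left, z up, the work surface at z = 0. Lengths are in m, angles in rad, forces in N, time in s.
With the tool pointing down it reaches from about 0.3 to 0.775 m from the base axis. Payload 14.6 kg.
Tool frame: the origin (TCP) lies at the very end of the fingers, on their centre line; the grasp point (between the pads) lies 19 mm behind it; z points along the fingers, y is the line along which they close (so a half turn about z gives the same grasp; the last joint's range is limited). The gripper opens to 94 mm and grips with 3 to 60 N. Pads are 16 mm wide; open, the fingers measure 119 mm over their backs; the gripper's body (75 mm by 177 mm) begins 78 mm behind the grasp point.
Start: joints at [1.037, 0.3, 1.521, -0, 1.321, -0.067], TCP at [0.248, 0.491, 0.205] pointing down, gripper open.
Joint ranges: [-3.03, 3.03], [-0.79, 2.21], [0.23, 2.52], [-1.04, 4.18], [0, 3.07], [-2.55, 2.55]. Speed limits (rad/s): [2.22, 2.22, 2.57, 3.14, 3.14, 3.14].

INTERFACE

Orientations are given as [roll, pitch, yaw] about the fixed x, y, z axes, in that order (R = Rz(yaw) Ry(pitch) Rx(roll)).
In Python, from station import ctrl gives the robot as it stands. The module is installed in compiled form; this text tells all that it offers.
- The arm moves only by the tool step_arm, never from a script. Its argument "deltas" is a list of rows, each an object with "dp": the shift along the tool's x, y, z scaled (see below), a list of three; "twist": the turn about the tool's z scaled (see below). In form: [{"dp": [tx, ty, tz], "twist": twist}, ...]. A call has 1 to 12 rows; each row shifts and turns the commanded pose from where the row before left it, along the tool's axes as they then stand; what a row does not reach is not made up. The controller multiplies each number of a shift by 0.04 m and each number of a turn by 4 degrees. A row lasts 1/10 s, in which the tool goes at most 50 mm and 8.59 degrees, less where a joint would pass 70% of its speed; a pose out of reach is approached as far as the arm can. A call with a number of a shift or a turn outside -1 to 1 is refused whole. A call with a gripper value outside its range is refused whole. "gripper" is the opening, from -1 (shut) to 1 (fully open), set as the call begins (left out, the last holds). The fingers move at their own pace and stop on an object; "squeeze" is the grip in N (left out, the last holds). Time passes only in rows, so rows that do not move let the fingers close. It gives the time, the measured TCP pose, the force, the opening and the grip force at its end, in the units of the state.
- ctrl.get_obs(): the state, without advancing time (a new reading comes with each control period).
- ctrl.camera(name): name is "scene" or "top"; returns (picture, depth): 420x560x3 uint8, red, green, blue; 420x560 float32, m along the optical axis (not along the pixel's ray), 0 where there is no reading.
- ctrl.get_calibration(name): a dict with "fx", "fy", "cx", "cy" (pixels), "distortion" ([k1, k2, p1, p2, k3] as OpenCV has them; the pictures are not rectified), "world_to_cam" (4x4, takes a point from world to camera coordinates). Camera axes: x right, y down, z forward; pixel columns grow to the right and rows downward; lengths in m; the calibration is good to about 2 mm. A picture is of the moment at which its call begins. get_calibration takes no time and is no camera call.
- ctrl.hand_in(): hands the job in; it is judged then, once.
Trained networks look in the newest picture that a camera, given by its name, has taken for a name from the list of things; names that differ only in an ending like _2 or _b are one class to them, and where a whole thing is asked for, a point or a joint stands for the part that bears it (a point fixed in the world has none). Each returns a list of dicts, best first, with "conf" (0 to 1); they miss things now and then, are a little off and sometimes report something else, mostly with a low value. They report only what shows in the picture. A call takes as long as a camera call. They do not tell look-alikes from the thing itself.
- ctrl.spot_in(camera, label): "rect" ([left, top, right, bottom] as shares, 0 to 1, of the picture: columns of its width, rows of its height, round what is visible of it).
- ctrl.cut_out(camera, label): "pixels" (420x560 bool, what is visible of it) and "rect" ([left, top, right, bottom] as shares, 0 to 1, of the picture: columns of its width, rows of its height, round what is visible of it).
The state is a dict: "time_s": time; "qpos": joint angles; "joint_vel": joint speeds; "tau": joint torques, N m; "ee_pos": TCP position; "eef_rot": TCP orientation; "force": force on the tool from outside, world axes, zero at the start; "moment": the same for the moment, N m; "grip_width": finger opening in m; "grip_force": force on a finger pad.
Only numpy, scipy, OpenCV 4.12 (cv2) and the standard library are available. Lean on these libraries where they do the work, as an engineer would, in place of code of your own. Each camera call takes 0.05 s, during which the arm holds its last target. There are 200 camera calls.

## Working session

There is one attempt and no reset: what is moved stays moved. The work goes in short steps, Python scripts to look and compute and a tool call to move; the robot and the scene stay as the last step left them, time stands still between calls to the robot, and variables do not carry over. Pictures are saved under pics/ and viewed, at most 10 in all, crops included, and the job is handed in when it is done.

Besides the shell and the picture viewer there is one more tool, called after "Request:" as a command line: name --argument value ..., lists and objects as JSON in quotes. step_arm: Moves the arm, as the interface text tells. Its arguments: {"type":"object","properties":{"deltas":{"type":"array"},"gripper":{"type":"number"},"squeeze":{"type":"number"}},"required":["deltas"]}

```bash
mkdir -p pics
cat > h.py <<'E'
import numpy as np, cv2
from station import ctrl
from scipy.spatial.transform import Rotation as R
def cal(n):
    c=ctrl.get_calibration(n); K=np.array([[c['fx'],0,c['cx']],[0,c['fy'],c['cy']],[0,0,1]]); return K,np.array(c['distortion']),np.array(c['world_to_cam'])
def cloud(n,depth):
    K,d,T=cal(n); v,u=np.mgrid[0:420,0:560]
    p=cv2.undistortPoints(np.stack([u,v],-1).reshape(-1,1,2).astype(float),K,d).reshape(420,560,2)
    P=np.dstack([p*depth[...,None],depth]); Ti=np.linalg.inv(T)
    W=P@Ti[:3,:3].T+Ti[:3,3]; W[depth==0]=np.nan; return W
def proj(n,X):
    K,d,T=cal(n); return cv2.projectPoints(np.array(X,float).reshape(-1,3),cv2.Rodrigues(T[:3,:3])[0],T[:3,3],K,d)[0].reshape(-1,2)
E
python3 - <<'E'
from h import *
for n in ['scene','top']:
    im,d=ctrl.camera(n); cv2.imwrite(f'pics/{n}0.png',im[...,::-1]); np.savez(f'{n}0',im=im,d=d)
    W=cloud(n,d); np.save(n+'W',W)
    Ti=np.linalg.inv(cal(n)[2]); print(n,Ti[:3,3].round(3),Ti[:3,2].round(2))
    for l in ['valve_block','dark_block','rack','lid','lock_grip','cartridge','pot']:
        for r in ctrl.cut_out(n,l)[:3]:
            m=r['pixels']; w=W[m]; print(l,round(r['conf'],2),(np.array(r['rect'])*[560,420,560,420]).round(), m.sum(), np.nanmedian(w,0).round(3),np.nanpercentile(w,3,0).round(3),np.nanpercentile(w,97,0).round(3))
print(ctrl.get_obs())
E
```

```text
scene [0.98  0.207 0.924] [-0.47 -0.3  -0.83]
valve_block 0.9 [144. 224. 197. 272.] 1399 [ 0.675 -0.249  0.045] [ 0.646 -0.304  0.007] [ 0.695 -0.208  0.049]
valve_block 0.71 [169. 147. 214. 183.] 1132 [ 0.523 -0.303  0.117] [ 0.462 -0.337  0.072] [ 0.556 -0.29   0.142]
valve_block 0.68 [222. 124. 265. 171.] 597 [ 0.331 -0.278  0.044] [ 0.296 -0.313  0.002] [ 0.401 -0.252  0.048]
dark_block 0.84 [215. 165. 258. 206.] 1169 [ 0.521 -0.188  0.118] [ 0.459 -0.22   0.074] [ 0.552 -0.172  0.142]
rack 0.95 [133.  99. 291. 265.] 7759 [ 0.526 -0.225  0.116] [ 0.468 -0.415  0.008] [ 0.578 -0.095  0.246]
lid 0.98 [371. 158. 491. 281.] 8194 [0.41  0.183 0.173] [0.373 0.087 0.079] [0.443 0.272 0.248]
lock_grip 0.65 [321. 290. 355. 333.] 795 [0.639 0.126 0.124] [0.621 0.087 0.083] [0.65  0.154 0.146]
lock_grip 0.33 [323. 293. 358. 331.] 859 [0.637 0.125 0.122] [0.606 0.084 0.056] [0.65  0.154 0.146]
cartridge 0.79 [195. 257. 233. 311.] 1393 [ 0.702 -0.108  0.108] [ 0.67  -0.142  0.006] [ 0.722 -0.091  0.113]
cartridge 0.68 [373. 156. 489. 282.] 7925 [0.41  0.184 0.175] [0.377 0.089 0.085] [0.443 0
[... 1599 characters left out ...]
-0.052  0.003] [0.73  0.012 0.081]
{'time_s': 0.8, 'qpos': array([ 1.03740074e+00,  2.99903376e-01,  1.52099249e+00,  2.54354029e-05,
        1.32071890e+00, -6.65920357e-02]), 'joint_vel': array([ 0.00011564,  0.00059521,  0.00231925, -0.00016295, -0.00134338,
        0.00033027]), 'tau': array([ 2.20010211e-04, -5.31617868e+01, -3.52912939e+01,  7.08729867e-02,
        2.12042819e-02, -9.31502342e-06]), 'ee_pos': array([0.24750573, 0.49115012, 0.20544691]), 'eef_rot': array([-3.14157224e+00, -2.60603447e-05,  2.67478280e+00]), 'force': array([0.87094559, 0.23237747, 0.41981636]), 'moment': array([-0.05407909,  0.01845253,  0.00032846]), 'grip_force': 0.0, 'grip_width': 0.09373088954734501}
```

View pics/scene0.png

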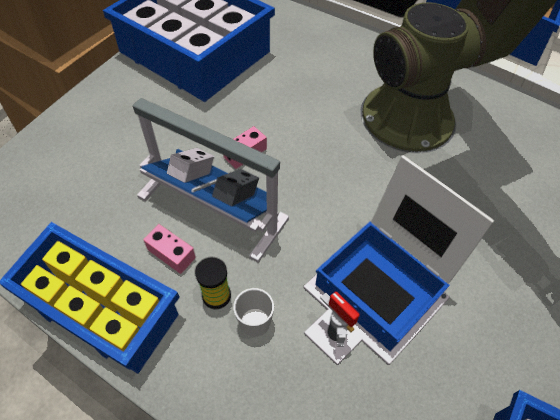

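View pics/top0.png

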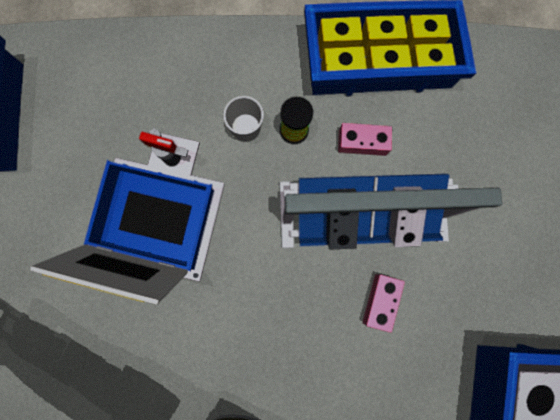

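The images show the aluminium block in the right lane (top px 408,217) and the dark block in the left lane (343,218). There are two pink look-alikes. The box mat is at (157,217), the red knob at (155,140) and the open lid is on the robot's side. Next come precise fits.

Run:
```python
from h import *
for n in ['top','scene']:
    z=np.load(n+'0.npz'); im=z['im'].astype(int); W=np.load(n+'W.npy')
    r,g,b=im[...,0],im[...,1],im[...,2]
    print('==',n)
    # mat
    m=(im.max(-1)<45)&(abs(W[...,2]-.018)<.008)&(W[...,0]>.4)&(W[...,0]<.65)&(W[...,1]>.02)&(W[...,1]<.3)
    nl,lab,st,ce=cv2.connectedComponentsWithStats(m.astype(np.uint8)); k=1+st[1:,4].argmax(); m=lab==k
    w=W[m]; rect=cv2.minAreaRect((w[:,:2]*1000).astype(np.float32)); print('mat',m.sum(),rect,np.median(w[:,2]))
    # red wing
    m=(r>120)&(g<70)&(b<70)&(W[...,0]>.55)&(W[...,1]>.03); w=W[m]; t=w[w[:,2]>np.percentile(w[:,2],97)-.006]
    print('wing',m.sum(),cv2.minAreaRect((t[:,:2]*1000).astype(np.float32)),np.median(t[:,2]))
    # lid
    m=(W[...,2]>.085)&(W[...,0]>.34)&(W[...,0]<.47)&(W[...,1]>.05)&(W[...,1]<.3); w=W[m]
    c=np.median(w,0); 
    for _ in range(3):
        u,s,vt=np.linalg.svd(w-w.mean(0),full_matrices=False); nn=vt[2]; dd=(w-w.mean(0))@nn; w=w[abs(dd)<.006]
    print('lid n',nn.round(3),w.mean(0).round(4),'zmax',w[:,2].max().round(3),w[:,1].min().round(3),w[:,1].max().round(3), 'res',dd.std().round(4))
    # slope plane (blue) and blocks
    m=(b>r+25)&(W[...,0]>.44)&(W[...,0]<.6)&(W[...,1]>-.4)&(W[...,1]<-.1)&(W[...,2]>.03)&(W[...,2]<.16); w=W[m]
    for _ in range(4):
        u,s,vt=np.linalg.svd(w-w.mean(0),full_matrices=False); nn=vt[2]*np.sign(vt[2][2]); dd=(w-w.mean(0))@nn; w=w[abs(dd)<.005]
    print('slope',m.sum(),len(w),nn.round(4),w.mean(0).round(4),np.degrees(np.arccos(nn[2])).round(1),'yaw',np.degrees(np.arctan2(nn[1],nn[0])).round(1), w.min(0).round(3),w.max(0).round(3))
    n0,p0=nn,w.mean(0); h=(W-p0)@n0
    x=np.cross(np.cross(n0,[0,0,1]),n0); x/=np.linalg.norm(x); x*=np.sign(x[2]); y=np.cross(n0,x)
    for nm,yr in [('right',(-.36,-.27)),('left',(-.24,-.15))]:
        m=(abs(h-.045)<.006)&(W[...,0]>.42)&(W[...,0]<.6)&(W[...,1]>yr[0])&(W[...,1]<yr[1]); w=W[m]
        q=np.c_[(w-p0)@x,(w-p0)@y]; lo,hi=np.percentile(q,1,0),np.percentile(q,99,0); rr=cv2.minAreaRect((q*1000).astype(np.float32))
        print(nm,m.sum(),h[m].mean().round(4),'rect',rr,(hi-lo).round(3),'centre',(p0+x*(lo+hi)[0]/2+y*(lo+hi)[1]/2).round(4),'lo',(p0+x*lo[0]+y*(lo+hi)[1]/2).round(4),'hi',(p0+x*hi[0]+y*(lo+hi)[1]/2).round(4),'col',im[m].mean(0).round())
    m=(W[...,2]>.225)&(W[...,0]>.42)&(W[...,0]<.62)&(W[...,1]<-.05)&(W[...,1]>-.45); w=W[m]; print('bar',cv2.minAreaRect((w[:,:2]*1000).astype(np.float32)),np.percentile(w[:,2],[50,98]))
```

```text
== top
mat 2472 ((509.1666564941406, 154.9407501220703), (128.30494689941406, 76.60254669189453), 77.1260757446289) 0.017669988684047067
wing 214 ((630.8619384765625, 126.52911376953125), (58.51557922363281, 14.735391616821289), 73.894775390625) 0.1434135724781027
lid n [-0.942  0.22  -0.254] [0.4029 0.1745 0.1866] zmax 0.252 0.076 0.279 res 0.0016
slope 4501 3479 [-0.5676 -0.0224  0.823 ] [ 0.5352 -0.2519  0.0929] 34.6 yaw -177.7 [ 0.466 -0.394  0.049] [ 0.579 -0.122  0.121]
right 1029 0.0442 rect ((-37.040931701660156, -63.54426956176758), (76.28144836425781, 50.409767150878906), 0.2975819408893585) [0.074 0.049] centre [ 0.5073 -0.3166  0.0719] lo [ 0.477  -0.3178  0.051 ] hi [ 0.5375 -0.3154  0.0928] col [132. 126. 133.]
left 1056 0.0442 rect ((-36.7894287109375, 54.645103454589844), (75.57088470458984, 50.79146957397461), 0.18655037879943848) [0.073 0.049] centre [ 0.503  -0.1984  0.0722] lo [ 0.4731 -0.1996  0.0515] hi [ 0.533  -0.1972  0.0929] col [42. 44. 47.]
bar ((512.8802490234375, -258.4962158203125), (29.34772491455078, 330.87591552734375), 2.212803840637207) [0.24352137
[... 415 characters left out ...]
5451 -0.2377  0.0992] 33.6 yaw -178.3 [ 0.466 -0.395  0.051] [ 0.581 -0.121  0.122]
right 461 0.0441 rect ((-34.73544692993164, -78.4375), (103.23487854003906, 54.4350700378418), 1.5485252141952515) [0.099 0.05 ] centre [ 0.5192 -0.3155  0.0804] lo [ 0.478  -0.3168  0.053 ] hi [ 0.5604 -0.3143  0.1078] col [133. 127. 131.]
left 506 0.044 rect ((-35.365726470947266, 40.743831634521484), (102.4068374633789, 50.43893814086914), 0.829750657081604) [0.098 0.049] centre [ 0.5154 -0.1977  0.0802] lo [ 0.4745 -0.1989  0.0529] hi [ 0.5563 -0.1965  0.1075] col [53. 55. 57.]
bar ((514.5975341796875, -257.8899230957031), (32.07164001464844, 330.4410095214844), 2.1922338008880615) [0.24343832 0.24655786]
```

Request:
step_arm --deltas '[{"dp": [0, 0, -1], "twist": 0}, {"dp": [0, 0, -1], "twist": 0}, {"dp": [-0.5, -0.15, -1], "twist": 0}, {"dp": [-1, -0.3, 0], "twist": 0}, {"dp": [-1, -0.3, 0], "twist": 0}, {"dp": [-1, -0.3, 0], "twist": 0}, {"dp": [-1, -0.3, 0], "twist": 0}, {"dp": [-1, -0.3, 0], "twist": 0}, {"dp": [-1, -0.3, 0], "twist": 0}, {"dp": [-1, -0.3, 0], "twist": 0}, {"dp": [-1, -0.3, 0], "twist": 0}, {"dp": [-1, -0.3, 0], "twist": 0}]'

```text
time_s: 2.0
ee_pos: [0.5366, 0.2169, 0.3255]
eef_rot: [3.141, 0.0, 2.675]
force: [0.4, 0.3, 1.1]
grip_width: 0.0936
grip_force: 0.0
```

Request:
step_arm --deltas '[{"dp": [-0.8, -0.65, 0], "twist": 0}, {"dp": [-0.8, -0.65, 0], "twist": 0}, {"dp": [-0.8, -0.65, 0], "twist": 0}, {"dp": [-0.8, -0.65, 0], "twist": 0}, {"dp": [-0.8, -0.65, 0], "twist": 0}, {"dp": [-0.9, 0.45, 0], "twist": 0}, {"dp": [-0.9, 0.45, 0], "twist": 0}, {"dp": [-0.9, 0.45, 0], "twist": 0}, {"dp": [-0.9, 0.45, 0], "twist": 0}]'

```text
time_s: 2.9
ee_pos: [0.7593, 0.0296, 0.3263]
eef_rot: [-3.141, -0.001, 2.675]
force: [0.4, 0.4, -0.0]
grip_width: 0.0937
grip_force: 0.0
```

```bash
python3 -c "
from h import *
o=ctrl.get_obs();print(o['qpos'].round(3),o['ee_pos'].round(4),o['eef_rot'].round(3))"
```

```text
[-0.009  0.858  0.402  0.     1.883 -1.113] [0.7593 0.0296 0.3263] [-3.141e+00 -1.000e-03  2.675e+00]
```

Request:
step_arm --deltas '[{"dp": [-0.9, 0.45, 0], "twist": 0}, {"dp": [-0.9, 0.45, 0], "twist": 0}, {"dp": [-0.9, 0.45, 0], "twist": 0}]'

```text
time_s: 3.2
ee_pos: [0.8053, 0.0267, 0.2913]
eef_rot: [3.118, 0.043, 2.674]
force: [-0.4, 0.6, 1.5]
grip_width: 0.094
grip_force: 0.0
```

```bash
python3 -c "
from h import *
o=ctrl.get_obs();print(o['qpos'].round(3),o['ee_pos'].round(4),o['eef_rot'].round(3),R.from_euler('xyz',o['eef_rot']).as_matrix()[:,2])"
```

```text
[-0.013  0.996  0.237  0.003  1.86  -1.116] [0.8053 0.0267 0.2913] [3.118 0.043 2.674] [ 0.04864215  0.00193731 -0.99881439]
```

Request:
step_arm --deltas '[{"dp": [-0.9, 0.45, 0], "twist": 0}, {"dp": [-0.9, 0.45, 0], "twist": 0}, {"dp": [-0.9, 0.45, -0.3], "twist": 0}, {"dp": [-0.9, 0.45, -0.3], "twist": 0}]'

```text
time_s: 3.6
ee_pos: [0.8374, 0.0225, 0.2812]
eef_rot: [3.071, 0.129, 2.67]
force: [-0.6, -0.4, 1.1]
grip_width: 0.0942
grip_force: 0.0
```

```bash
python3 -c "
from h import *
o=ctrl.get_obs();print(o['qpos'].round(3),o['ee_pos'].round(4),o['eef_rot'].round(3),R.from_euler('xyz',o['eef_rot']).as_matrix()[:,2])"
```

```text
[-0.019  1.013  0.235  0.008  1.747 -1.121] [0.8374 0.0225 0.2812] [3.071 0.129 2.67 ] [ 0.14639861  0.00462355 -0.98921488]
```

Request:
step_arm --deltas '[{"dp": [0.9, -0.45, -0.3], "twist": 0}, {"dp": [0.9, -0.45, -0.3], "twist": 0}]'

```text
time_s: 3.8
ee_pos: [0.79, 0.0224, 0.2898]
eef_rot: [3.071, 0.128, 2.67]
force: [1.9, -0.4, 0.9]
grip_width: 0.0941
grip_force: 0.0
```

```bash
python3 -c "
from h import *
o=ctrl.get_obs();print(o['qpos'].round(3),o['ee_pos'].round(4),o['eef_rot'].round(3),R.from_euler('xyz',o['eef_rot']).as_matrix()[:,2])"
```

```text
[-0.021  0.793  0.6    0.008  1.603 -1.124] [0.79   0.0224 0.2898] [3.071 0.128 2.67 ] [ 0.14547686  0.00456393 -0.98935113]
```

Request:
step_arm --deltas '[{"dp": [-0.9, 0.45, 0], "twist": 0}, {"dp": [-0.9, 0.45, 0], "twist": 0}, {"dp": [-0.9, 0.45, 0], "twist": 0}, {"dp": [-0.9, 0.45, 0], "twist": 0}, {"dp": [-0.9, 0.45, 0], "twist": 0}, {"dp": [-0.9, 0.45, 0], "twist": 0}, {"dp": [-0.9, 0.45, 0], "twist": 0}, {"dp": [-0.9, 0.45, 0], "twist": 0}]'

```text
time_s: 4.6
ee_pos: [0.8859, 0.0169, 0.2715]
eef_rot: [2.995, 0.265, 2.655]
force: [0.5, 0.3, 0.2]
grip_width: 0.0941
grip_force: 0.0
```

```bash
cat > s.py <<'E'
from h import *
o=ctrl.get_obs();M=R.from_euler('xyz',o['eef_rot']).as_matrix();z=M[:,2]
print(round(o['time_s'],2),o['qpos'].round(3),'p',o['ee_pos'].round(4),'z',z.round(3),'tilt',np.degrees(np.arctan2(np.hypot(z[0],z[1]),-z[2])).round(1),'az',np.degrees(np.arctan2(z[1],z[0])).round(1),'F',o['force'].round(1),'w',o['grip_width'].round(4),o['grip_force'].round(1))
E
python3 s.py
```

```text
Traceback (most recent call last):
  File "s.py", line 3, in <module>
    print(round(o['time_s'],2),o['qpos'].round(3),'p',o['ee_pos'].round(4),'z',z.round(3),'tilt',np.degrees(np.arctan2(np.hypot(z[0],z[1]),-z[2])).round(1),'az',np.degrees(np.arctan2(z[1],z[0])).round(1),'F',o['force'].round(1),'w',o['grip_width'].round(4),o['grip_force'].round(1))
                                                                                                                                                                                                                                        ^^^^^^^^^^^^^^^^^^^^^
AttributeError: 'float' object has no attribute 'round'
```

Request:
step_arm --deltas '[{"dp": [-0.9, 0.45, 0], "twist": 0}, {"dp": [-0.9, 0.45, 0], "twist": 0}, {"dp": [-0.9, 0.45, 0], "twist": 0}, {"dp": [-0.9, 0.45, 0], "twist": 0}, {"dp": [-0.9, 0.45, 0], "twist": 0}, {"dp": [-0.9, 0.45, 0], "twist": 0}, {"dp": [-0.9, 0.45, 0], "twist": 0}, {"dp": [-0.9, 0.45, 0], "twist": 0}, {"dp": [-0.9, 0.45, 0], "twist": 0}, {"dp": [-0.9, 0.45, 0], "twist": 0}, {"dp": [-0.9, 0.45, 0], "twist": 0}]'

```text
time_s: 5.7
ee_pos: [0.9432, 0.01, 0.318]
eef_rot: [2.854, 0.491, 2.602]
force: [0.7, 0.4, 0.5]
grip_width: 0.0938
grip_force: 0.0
```

```bash
sed -i "s/o\['grip_width'\].round(4),o\['grip_force'\].round(1)/o['grip_width'],o['grip_force']/" s.py
python3 s.py
```

```text
5.7 [-0.037  1.015  0.236  0.032  1.329 -1.139] p [0.9432 0.01   0.318 ] z [ 0.533  0.011 -0.846] tilt 32.2 az 1.2 F [0.7 0.4 0.5] w 0.09375209714548866 0.0
```

Request:
step_arm --deltas '[{"dp": [-0.9, 0.45, 0], "twist": 0}, {"dp": [-0.9, 0.45, 0], "twist": 0}, {"dp": [0, 0, -1], "twist": -1}, {"dp": [0, 0, -1], "twist": -1}, {"dp": [0, 0, -1], "twist": -1}, {"dp": [0, 0, -0.5], "twist": -1}, {"dp": [0, 0, -0.5], "twist": -1}, {"dp": [0, 0, -0.5], "twist": -1}, {"dp": [0, 0, -0.5], "twist": -1}]'

```text
time_s: 6.6
ee_pos: [0.8342, 0.0067, 0.5009]
eef_rot: [-3.138, 0.609, -3.117]
force: [1.0, -0.3, 0.8]
grip_width: 0.0939
grip_force: 0.0
```

```bash
cat >> s.py <<'E'
def go(T,yax=None):
    d=M.T@(np.array(T)-o['ee_pos']); print('goal',np.round(T,4),'dp units',(d/.04).round(2), 'tool x',M[:,0].round(3),'y',M[:,1].round(3))
    if yax is not None:
        t=M.T@np.array(yax); a=np.degrees(np.arctan2(-t[0],t[1])); a=(a+90)%180-90; print('twist units',(a/4).round(2))
E
cat > b.py <<'E'
from s import *
y=np.deg2rad(2.0); t=np.deg2rad(35); bz=np.array([-np.sin(t)*np.cos(y),-np.sin(t)*np.sin(y),np.cos(t)]); U=np.array([.5185,-.316,.080])
by=[-np.sin(y),np.cos(y),0]
go(U+bz*.19,by); go(U+bz*.014)
E
python3 b.py
```

```text
6.6 [-0.048  0.665  0.432  0.039  1.437 -1.636] p [0.8342 0.0067 0.5009] z [ 0.572  0.011 -0.82 ] tilt 34.9 az 1.1 F [ 1.  -0.3  0.8] w 0.09389964707531853 0.0
goal [ 0.4096 -0.3198  0.2356] dp units [12.66 -7.9  -0.72] tool x [-0.82  -0.02  -0.572] y [-0.023  1.    -0.003]
twist units -0.12
goal [ 0.5105 -0.3163  0.0915] dp units [12.66 -7.86  3.68] tool x [-0.82  -0.02  -0.572] y [-0.023  1.    -0.003]
```

Request:
step_arm --deltas '[{"dp": [0.95, -0.6, -0.2], "twist": 0}, {"dp": [0.95, -0.6, -0.2], "twist": 0}, {"dp": [0.95, -0.6, -0.2], "twist": 0}, {"dp": [0.95, -0.6, -0.1], "twist": 0}, {"dp": [0.95, -0.6, 0], "twist": 0}, {"dp": [0.95, -0.6, 0], "twist": 0}, {"dp": [0.95, -0.6, 0], "twist": 0}, {"dp": [0.95, -0.6, 0], "twist": 0}, {"dp": [0.95, -0.6, 0], "twist": 0}, {"dp": [0.95, -0.6, 0], "twist": 0}, {"dp": [0.95, -0.6, 0], "twist": 0}, {"dp": [0.95, -0.6, 0], "twist": 0}]' --gripper 0.6

```text
time_s: 7.8
ee_pos: [0.4764, -0.2701, 0.2778]
eef_rot: [-3.14, 0.589, 3.139]
force: [0.2, -0.0, -0.4]
grip_width: 0.0751
grip_force: 0.0
```

```bash
python3 b.py
```

```text
7.8 [-0.777 -0.012  1.814  0.494  0.953 -2.555] p [ 0.4764 -0.2701  0.2778] z [ 0.556 -0.004 -0.832] tilt 33.7 az -0.4 F [ 0.2 -0.  -0.4] w 0.07512651414267046 0.0
goal [ 0.4096 -0.3198  0.2356] dp units [ 1.97 -1.25 -0.05] tool x [-0.832  0.002 -0.556] y [ 0.004  1.    -0.002]
twist units -0.45
goal [ 0.5105 -0.3163  0.0915] dp units [ 1.88 -1.14  4.35] tool x [-0.832  0.002 -0.556] y [ 0.004  1.    -0.002]
```

Request:
step_arm --deltas '[{"dp": [0, 0, 0], "twist": 1}, {"dp": [0, 0, 0], "twist": 1}, {"dp": [0, 0, 0], "twist": 1}, {"dp": [0, 0, 0], "twist": 1}, {"dp": [0, 0, 0], "twist": 1}, {"dp": [0, 0, 0], "twist": 1}, {"dp": [0, 0, 0], "twist": 1}, {"dp": [0, 0, 0], "twist": 1}, {"dp": [0, 0, 0], "twist": 1}, {"dp": [0, 0, 0], "twist": 1}, {"dp": [0, 0, 0], "twist": 1}, {"dp": [0, 0, 0], "twist": 1}]'

```text
time_s: 9.0
ee_pos: [0.4786, -0.2689, 0.2794]
eef_rot: [2.682, 0.384, 2.212]
force: [0.1, -0.9, 0.5]
grip_width: 0.0751
grip_force: 0.0
```

Request:
step_arm --deltas '[{"dp": [0, 0, 0], "twist": 1}, {"dp": [0, 0, 0], "twist": 1}, {"dp": [0, 0, 0], "twist": 1}, {"dp": [0, 0, 0], "twist": 1}, {"dp": [0, 0, 0], "twist": 1}, {"dp": [0, 0, 0], "twist": 1}, {"dp": [0, 0, 0], "twist": 1}, {"dp": [0, 0, 0], "twist": 1}, {"dp": [0, 0, 0], "twist": 1}, {"dp": [0, 0, 0], "twist": 1}, {"dp": [0, 0, 0], "twist": 1}, {"dp": [0, 0, 0], "twist": 1}]'

```text
time_s: 10.2
ee_pos: [0.4786, -0.2689, 0.2794]
eef_rot: [2.554, -0.055, 1.482]
force: [0.5, 0.1, 0.4]
grip_width: 0.075
grip_force: 0.0
```

Request:
step_arm --deltas '[{"dp": [0, 0, 0], "twist": 1}, {"dp": [0, 0, 0], "twist": 1}, {"dp": [0, 0, 0], "twist": 1}, {"dp": [0, 0, 0], "twist": 1}, {"dp": [0, 0, 0], "twist": 1}, {"dp": [0, 0, 0], "twist": 1}, {"dp": [0, 0, 0], "twist": 1}, {"dp": [0, 0, 0], "twist": 1}, {"dp": [0, 0, 0], "twist": 1}, {"dp": [0, 0, 0], "twist": 1}, {"dp": [0, 0, 0], "twist": 1}, {"dp": [0, 0, 0], "twist": 1}]'

```text
time_s: 11.4
ee_pos: [0.4786, -0.2689, 0.2794]
eef_rot: [2.764, -0.465, 0.718]
force: [0.1, -0.5, 0.8]
grip_width: 0.0752
grip_force: 0.0
```

```bash
python3 b.py
```

```text
11.4 [-0.772 -0.011  1.81   0.493  0.953 -0.038] p [ 0.4786 -0.2689  0.2794] z [ 0.556 -0.003 -0.831] tilt 33.8 az -0.4 F [ 0.1 -0.5  0.8] w 0.07519938088147092 0.0
goal [ 0.4096 -0.3198  0.2356] dp units [-2.4  -0.17 -0.05] tool x [0.673 0.588 0.448] y [ 0.487 -0.809  0.33 ]
twist units 8.59
goal [ 0.5105 -0.3163  0.0915] dp units [-2.27 -0.2   4.35] tool x [0.673 0.588 0.448] y [ 0.487 -0.809  0.33 ]
```

Request:
step_arm --deltas '[{"dp": [-0.8, -0.06, 0], "twist": 0}, {"dp": [-0.8, -0.06, 0], "twist": 0}, {"dp": [-0.8, -0.06, 0], "twist": 0}, {"dp": [0, 0, 0], "twist": 1}, {"dp": [0, 0, 0], "twist": 1}, {"dp": [0, 0, 0], "twist": 1}, {"dp": [0, 0, 0], "twist": 1}, {"dp": [0, 0, 0], "twist": 1}, {"dp": [0, 0, 0], "twist": 1}, {"dp": [0, 0, 0], "twist": 1}, {"dp": [0, 0, 0], "twist": 1}, {"dp": [0, 0, 0], "twist": 0.6}]'

```text
time_s: 12.6
ee_pos: [0.4105, -0.3198, 0.2341]
eef_rot: [3.119, -0.589, 0.034]
force: [-0.1, -0.5, -0.7]
grip_width: 0.0754
grip_force: 0.0
```

```bash
python3 b.py
```

```text
12.6 [-0.976  0.002  1.905  0.593  0.962  0.289] p [ 0.4105 -0.3198  0.2341] z [ 0.556 -0.004 -0.831] tilt 33.8 az -0.4 F [-0.1 -0.5 -0.7] w 0.07540874615788043 0.0
goal [ 0.4096 -0.3198  0.2356] dp units [ 0.    0.   -0.05] tool x [0.831 0.028 0.556] y [ 0.022 -1.     0.019]
twist units -0.01
goal [ 0.5105 -0.3163  0.0915] dp units [ 0.1  -0.1   4.35] tool x [0.831 0.028 0.556] y [ 0.022 -1.     0.019]
```

Request:
step_arm --deltas '[{"dp": [0.02, -0.02, 0.7], "twist": 0}, {"dp": [0.02, -0.02, 0.7], "twist": 0}, {"dp": [0.02, -0.02, 0.7], "twist": 0}, {"dp": [0.02, -0.02, 0.7], "twist": 0}, {"dp": [0.02, -0.02, 0.6], "twist": 0}, {"dp": [0, 0, 0.5], "twist": 0}, {"dp": [0, 0, 0.4], "twist": 0}, {"dp": [0, 0, 0], "twist": 0}]'

```text
time_s: 13.4
ee_pos: [0.5094, -0.3154, 0.0913]
eef_rot: [3.12, -0.587, 0.037]
force: [-1.0, 0.4, 1.3]
grip_width: 0.0754
grip_force: 0.0
```

```bash
python3 b.py; python3 -c "
from h import *
im,d=ctrl.camera('scene'); im=im[120:230,130:290]; cv2.imwrite('pics/g1.png',cv2.resize(im[...,::-1],None,fx=4,fy=4))"
```

```text
13.4 [-0.796  0.349  1.872  0.747  0.622  0.191] p [ 0.5094 -0.3154  0.0913] z [ 0.555 -0.001 -0.832] tilt 33.7 az -0.1 F [-1.   0.4  1.3] w 0.07537970448380563 0.0
goal [ 0.4096 -0.3198  0.2356] dp units [-0.08  0.11 -4.39] tool x [0.832 0.03  0.554] y [ 0.025 -1.     0.018]
twist units 0.02
goal [ 0.5105 -0.3163  0.0915] dp units [0.02 0.02 0.01] tool x [0.832 0.03  0.554] y [ 0.025 -1.     0.018]
```

View pics/g1.png

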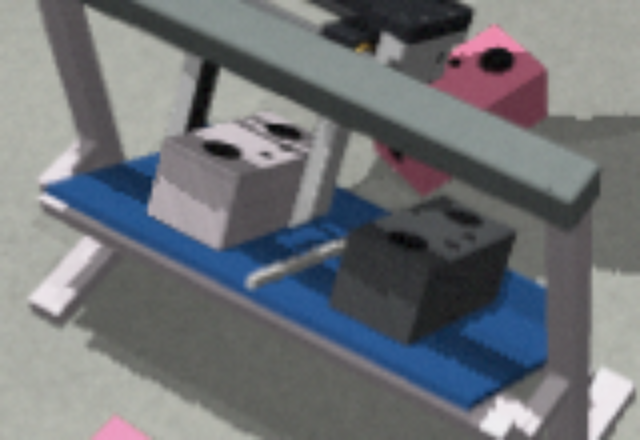

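The fingers straddle the aluminium block (crop px 195,95 and 325,170), clear of the divider, the bar and the dark block. I'll close on it with a firm squeeze and then retreat along tool -z.

Request:
step_arm --deltas '[{"dp": [0, 0, 0], "twist": 0}, {"dp": [0, 0, 0], "twist": 0}, {"dp": [0, 0, 0], "twist": 0}, {"dp": [0, 0, 0], "twist": 0}, {"dp": [0, 0, 0], "twist": 0}]' --gripper -1 --squeeze 45

```text
time_s: 13.95
ee_pos: [0.5092, -0.3163, 0.0933]
eef_rot: [3.118, -0.589, 0.037]
force: [-5.7, -0.5, 7.1]
grip_width: 0.0501
grip_force: 44.9
```

Request:
step_arm --deltas '[{"dp": [0, 0, -0.3], "twist": 0}, {"dp": [0, 0, -0.6], "twist": 0}, {"dp": [0, 0, -0.7], "twist": 0}, {"dp": [0, 0, -0.7], "twist": 0}, {"dp": [0, 0, -0.7], "twist": 0}, {"dp": [0, 0, -0.7], "twist": 0}, {"dp": [0, 0, -0.7], "twist": 0}, {"dp": [0, 0, -0.7], "twist": 0}]'

```text
time_s: 14.75
ee_pos: [0.3945, -0.3148, 0.2629]
eef_rot: [3.119, -0.587, 0.036]
force: [-0.6, 0.4, -2.6]
grip_width: 0.0499
grip_force: 44.8
```

```bash
python3 s.py
```

```text
14.75 [-1.002 -0.058  1.894  0.571  1.038  0.31 ] p [ 0.3945 -0.3148  0.2629] z [ 0.554 -0.002 -0.832] tilt 33.7 az -0.2 F [-0.6  0.4 -2.6] w 0.04985158951048269 44.83840584754944
```

Request:
step_arm --deltas '[{"dp": [0.2, -0.95, -0.3], "twist": 0}, {"dp": [0.2, -0.95, -0.3], "twist": 0}, {"dp": [0.2, -0.95, -0.3], "twist": 0}, {"dp": [0.2, -0.95, -0.3], "twist": 0}, {"dp": [0.2, -0.95, -0.3], "twist": 0}, {"dp": [0.1, -0.95, -0.3], "twist": 0}, {"dp": [0.1, -0.95, -0.3], "twist": 0}, {"dp": [0.1, -0.95, -0.3], "twist": 0}, {"dp": [0, -0.95, 0], "twist": 0}]'

```text
time_s: 15.65
ee_pos: [0.3766, 0.0266, 0.3661]
eef_rot: [3.118, -0.591, 0.035]
force: [0.8, -0.9, -3.1]
grip_width: 0.0497
grip_force: 44.8
```

```bash
python3 s.py
```

```text
15.65 [-0.04  -0.559  2.016  0.022  1.093  1.498] p [0.3766 0.0266 0.3661] z [ 0.558 -0.003 -0.83 ] tilt 33.9 az -0.3 F [ 0.8 -0.9 -3.1] w 0.04974485141685206 44.83319163322449
```

Request:
step_arm --deltas '[{"dp": [-0.9, -0.1, -0.2], "twist": 0}, {"dp": [-0.9, -0.1, -0.2], "twist": 0}, {"dp": [-0.9, -0.1, -0.2], "twist": 0}, {"dp": [-0.9, 0, -0.2], "twist": 0}, {"dp": [-0.9, 0, -0.2], "twist": 0}]'

```text
time_s: 16.15
ee_pos: [0.2765, 0.0598, 0.3012]
eef_rot: [3.1, -0.541, 0.033]
force: [0.9, 0.2, -3.4]
grip_width: 0.0499
grip_force: 44.8
```

```bash
python3 s.py
```

```text
16.15 [ 0.209 -0.79   2.24  -0.143  1.168  1.779] p [0.2765 0.0598 0.3012] z [ 0.515 -0.024 -0.857] tilt 31.1 az -2.7 F [ 0.9  0.2 -3.4] w 0.049896352376801054 44.83628690242767
```

Request:
step_arm --deltas '[{"dp": [-0.9, 0.3, -0.4], "twist": 0}, {"dp": [-0.9, 0.3, -0.4], "twist": 0}, {"dp": [-0.9, 0.2, -0.4], "twist": 0}, {"dp": [-0.9, 0, -0.4], "twist": 0}, {"dp": [-0.9, 0, -0.4], "twist": 0}, {"dp": [-0.9, 0, -0.4], "twist": 0}]'

```text
time_s: 16.75
ee_pos: [0.1794, 0.1177, 0.2877]
eef_rot: [3.041, -0.466, 0.031]
force: [1.1, 0.6, -4.0]
grip_width: 0.0501
grip_force: 44.8
```

```bash
python3 s.py
```

```text
16.75 [ 0.941 -0.79   2.251 -0.43   1.474  2.502] p [0.1794 0.1177 0.2877] z [ 0.45  -0.087 -0.889] tilt 27.3 az -10.9 F [ 1.1  0.6 -4. ] w 0.050076441261047426 44.835652112960815
```

```bash
cat > plan.py <<'E'
from s import *
def plan(wps,ntw,n=12,step=.046,sgn=-1,dec=2):
    p=o['ee_pos'].copy(); m=M.copy(); rows=[]; k=0
    for w in wps:
        w=np.array(w)
        while np.linalg.norm(w-p)>.004 and len(rows)<n:
            d=w-p; L=np.linalg.norm(d); d=d/L*min(L,step)
            q=(m.T@d/.04).round(dec); q=np.clip(q,-1,1); t=0
            if k<abs(ntw): t=round(float(sgn*min(1,abs(ntw)-k)),2); k+=1
            rows.append('{"dp": [%g, %g, %g], "twist": %g}'%(*q,t)); p=p+m@q*.04
            m=m@R.from_euler('z',t*4,degrees=True).as_matrix()
    print('['+', '.join(rows)+']', len(rows), p.round(3), 'tw',k)
E
python3 - <<'E'
from plan import *
plan([(.15,.36,.40),(-.20,.42,.42)],29,n=20)
E
```

```text
16.75 [ 0.941 -0.79   2.251 -0.43   1.474  2.502] p [0.1794 0.1177 0.2877] z [ 0.45  -0.087 -0.889] tilt 27.3 az -10.9 F [ 1.1  0.6 -4. ] w 0.050076441261047426 44.835652112960815
[{"dp": [0.13, -0.99, -0.57], "twist": -1}, {"dp": [0.2, -0.98, -0.57], "twist": -1}, {"dp": [0.27, -0.96, -0.58], "twist": -1}, {"dp": [0.34, -0.94, -0.58], "twist": -1}, {"dp": [0.4, -0.91, -0.57], "twist": -1}, {"dp": [0.38, -0.74, -0.48], "twist": -1}, {"dp": [-0.82, -0.55, -0.58], "twist": -1}, {"dp": [-0.78, -0.61, -0.58], "twist": -1}, {"dp": [-0.74, -0.66, -0.59], "twist": -1}, {"dp": [-0.69, -0.71, -0.58], "twist": -1}, {"dp": [-0.64, -0.76, -0.59], "twist": -1}, {"dp": [-0.58, -0.8, -0.58], "twist": -1}, {"dp": [-0.52, -0.84, -0.59], "twist": -1}, {"dp": [-0.34, -0.64, -0.43], "twist": -1}] 14 [-0.2   0.42  0.42] tw 14
```

Request:
step_arm --deltas '[{"dp": [0, 0, 0], "twist": -1}, {"dp": [0, 0, 0], "twist": -1}, {"dp": [0, 0, 0], "twist": -1}, {"dp": [0, 0, 0], "twist": -1}, {"dp": [0, 0, 0], "twist": -1}, {"dp": [0, 0, 0], "twist": -1}, {"dp": [0, 0, 0], "twist": -1}, {"dp": [0, 0, 0], "twist": -1}]'

```text
time_s: 17.55
ee_pos: [0.1802, 0.1175, 0.2877]
eef_rot: [2.801, -0.339, 0.628]
force: [-0.0, -0.7, -3.0]
grip_width: 0.0497
grip_force: 44.8
```

Run:
```python
from plan import *
plan([(.16,.36,.36),(-.20,.42,.40)],21,n=12)
```

```text
17.55 [ 0.935 -0.79   2.251 -0.428  1.472  1.935] p [0.1802 0.1175 0.2877] z [ 0.45  -0.086 -0.889] tilt 27.3 az -10.8 F [-0.  -0.7 -3. ] w 0.049742209646923455 44.837937355041504
[{"dp": [0.65, -0.85, -0.43], "twist": -1}, {"dp": [0.71, -0.8, -0.43], "twist": -1}, {"dp": [0.76, -0.75, -0.43], "twist": -1}, {"dp": [0.81, -0.7, -0.42], "twist": -1}, {"dp": [0.86, -0.64, -0.43], "twist": -1}, {"dp": [0.46, -0.29, -0.22], "twist": -1}, {"dp": [-0.39, -0.87, -0.63], "twist": -1}, {"dp": [-0.33, -0.9, -0.63], "twist": -1}, {"dp": [-0.27, -0.92, -0.63], "twist": -1}, {"dp": [-0.2, -0.94, -0.64], "twist": -1}, {"dp": [-0.14, -0.95, -0.63], "twist": -1}, {"dp": [-0.07, -0.96, -0.64], "twist": -1}] 12 [-0.11   0.405  0.39 ] tw 12
```

Request:
step_arm --deltas '[{"dp": [0.65, -0.85, -0.43], "twist": -1}, {"dp": [0.71, -0.8, -0.43], "twist": -1}, {"dp": [0.76, -0.75, -0.43], "twist": -1}, {"dp": [0.81, -0.7, -0.42], "twist": -1}, {"dp": [0.86, -0.64, -0.43], "twist": -1}, {"dp": [0.46, -0.29, -0.22], "twist": -1}, {"dp": [-0.39, -0.87, -0.63], "twist": -1}, {"dp": [-0.33, -0.9, -0.63], "twist": -1}, {"dp": [-0.27, -0.92, -0.63], "twist": -1}, {"dp": [-0.2, -0.94, -0.64], "twist": -1}, {"dp": [-0.14, -0.95, -0.63], "twist": -1}, {"dp": [-0.07, -0.96, -0.64], "twist": -1}]'

```text
time_s: 18.75
ee_pos: [-0.1113, 0.4051, 0.3912]
eef_rot: [2.665, 0.01, 1.404]
force: [1.0, 1.2, -3.5]
grip_width: 0.05
grip_force: 44.8
```

Run:
```python
from plan import *
plan([(-.35,.38,.40),(-.60,.2,.40)],9,n=14)
```

```text
18.75 [ 1.995  0.087  1.419 -0.408  1.896  2.078] p [-0.1113  0.4051  0.3912] z [ 0.451 -0.085 -0.889] tilt 27.3 az -10.7 F [ 1.   1.2 -3.5] w 0.050004884939025794 44.83675003051758
[{"dp": [-0.31, -0.97, -0.54], "twist": -1}, {"dp": [-0.24, -0.98, -0.54], "twist": -1}, {"dp": [-0.17, -1, -0.54], "twist": -1}, {"dp": [-0.1, -1, -0.55], "twist": -1}, {"dp": [-0.03, -1, -0.54], "twist": -1}, {"dp": [0.01, -0.25, -0.12], "twist": -1}, {"dp": [-0.45, -0.99, -0.36], "twist": -1}, {"dp": [-0.38, -1, -0.36], "twist": -1}, {"dp": [-0.31, -1, -0.36], "twist": -1}, {"dp": [-0.23, -1, -0.36], "twist": 0}, {"dp": [-0.23, -1, -0.36], "twist": 0}, {"dp": [-0.22, -1, -0.34], "twist": 0}, {"dp": [-0.19, -1, -0.3], "twist": 0}] 13 [-0.6  0.2  0.4] tw 9
```

Request:
step_arm --deltas '[{"dp": [-0.31, -0.97, -0.54], "twist": -1}, {"dp": [-0.24, -0.98, -0.54], "twist": -1}, {"dp": [-0.17, -1, -0.54], "twist": -1}, {"dp": [-0.1, -1, -0.55], "twist": -1}, {"dp": [-0.03, -1, -0.54], "twist": -1}, {"dp": [0.01, -0.25, -0.12], "twist": -1}, {"dp": [-0.45, -0.99, -0.36], "twist": -1}, {"dp": [-0.38, -1, -0.36], "twist": -1}, {"dp": [-0.31, -1, -0.36], "twist": -1}, {"dp": [-0.23, -1, -0.36], "twist": -1}, {"dp": [-0.16, -1, -0.36], "twist": -1}, {"dp": [-0.09, -1, -0.34], "twist": -1}]'

```text
time_s: 19.95
ee_pos: [-0.5632, 0.2252, 0.4024]
eef_rot: [2.816, 0.355, 2.185]
force: [-0.8, 1.7, -2.2]
grip_width: 0.05
grip_force: 44.8
```

Run:
```python
from plan import *
print(M.round(3))
plan([(-.9,.2,.43)],0,n=8,step=.04)
```

```text
19.95 [ 2.744  0.764  0.456 -0.141  2.384  1.991] p [-0.5632  0.2252  0.4024] z [ 0.451 -0.085 -0.889] tilt 27.3 az -10.6 F [-0.8  1.7 -2.2] w 0.05000291034319142 44.83660876750946
[[-0.541  0.71   0.451]
 [ 0.766  0.637 -0.085]
 [-0.347  0.3   -0.889]]
[{"dp": [0.45, -0.73, -0.51], "twist": 0}, {"dp": [0.45, -0.73, -0.51], "twist": 0}, {"dp": [0.45, -0.73, -0.52], "twist": 0}, {"dp": [0.45, -0.73, -0.51], "twist": 0}, {"dp": [0.45, -0.73, -0.52], "twist": 0}, {"dp": [0.46, -0.73, -0.51], "twist": 0}, {"dp": [0.45, -0.73, -0.52], "twist": 0}, {"dp": [0.46, -0.72, -0.51], "twist": 0}] 8 [-0.881  0.201  0.428] tw 0
```

Run:
```python
from plan import *
plan([(-.58,.085,.40)],0,n=4,step=.046)
print((M.T@np.array([-.983,.185,-.1])).round(2))
```

```text
19.95 [ 2.744  0.764  0.456 -0.141  2.384  1.991] p [-0.5632  0.2252  0.4024] z [ 0.451 -0.085 -0.889] tilt 27.3 az -10.6 F [-0.8  1.7 -2.2] w 0.05000291034319142 44.83660876750946
[{"dp": [-0.79, -0.83, 0.05], "twist": 0}, {"dp": [-0.79, -0.83, 0.05], "twist": 0}, {"dp": [-0.8, -0.83, 0.06], "twist": 0}] 3 [-0.58   0.088  0.4  ] tw 0
[ 0.71 -0.61 -0.37]
```

Request:
step_arm --deltas '[{"dp": [-0.79, -0.83, 0.05], "twist": 0}, {"dp": [-0.79, -0.83, 0.05], "twist": 0}, {"dp": [-0.8, -0.83, 0.05], "twist": 0}, {"dp": [0.7, -0.6, -0.35], "twist": 0}, {"dp": [0.7, -0.6, -0.35], "twist": 0}, {"dp": [0.7, -0.6, -0.35], "twist": 0}, {"dp": [0.7, -0.6, -0.35], "twist": 0}, {"dp": [0.7, -0.6, -0.35], "twist": 0}, {"dp": [0.7, -0.6, -0.35], "twist": 0}]'

```text
time_s: 20.85
ee_pos: [-0.6733, 0.1113, 0.3172]
eef_rot: [2.863, 0.31, 2.197]
force: [0.1, 0.4, -3.4]
grip_width: 0.0499
grip_force: 45.0
```

Run:
```python
from plan import *
print((M.T@np.array([-.983,.185,-.1])).round(2))
```

```text
20.85 [ 2.928  0.992  0.237 -0.013  2.327  2.251] p [-0.6733  0.1113  0.3172] z [ 0.395 -0.076 -0.916] tilt 23.7 az -10.9 F [ 0.1  0.4 -3.4] w 0.04994449017944206 44.98281955718994
[ 0.72 -0.63 -0.31]
```

Request:
step_arm --deltas '[{"dp": [0.72, -0.65, -0.35], "twist": 0}, {"dp": [0.72, -0.65, -0.35], "twist": 0}, {"dp": [0.72, -0.65, -0.35], "twist": 0}, {"dp": [0.72, -0.65, -0.3], "twist": 0}, {"dp": [0.72, -0.65, -0.3], "twist": 0}, {"dp": [0.72, -0.65, -0.3], "twist": 0}, {"dp": [0.72, -0.65, -0.2], "twist": 0}, {"dp": [0.72, -0.65, -0.2], "twist": 0}]'

```text
time_s: 21.65
ee_pos: [-0.745, 0.1234, 0.2075]
eef_rot: [2.968, 0.204, 2.222]
force: [-1.0, 0.4, -4.1]
grip_width: 0.0499
grip_force: 45.0
```

Run:
```python
from plan import *
print((M.T@np.array([-.983,.185,-.1])).round(2))
```

```text
21.65 [ 2.929e+00  1.111e+00  2.370e-01 -2.000e-03  2.061e+00  2.260e+00] p [-0.745   0.1234  0.2075] z [ 0.258 -0.054 -0.965] tilt 15.3 az -11.9 F [-1.   0.4 -4.1] w 0.04994015778278103 44.98245298862457
[ 0.75 -0.65 -0.17]
```

Run:
```python
from plan import *
for v in ([-.983,.185,.6],[.6,-.1,.8]): print((M.T@np.array(v)).round(2))
```

```text
21.65 [ 2.929e+00  1.111e+00  2.370e-01 -2.000e-03  2.061e+00  2.260e+00] p [-0.745   0.1234  0.2075] z [ 0.258 -0.054 -0.965] tilt 15.3 az -11.9 F [-1.   0.4 -4.1] w 0.04994015778278103 44.98245298862457
[ 0.61 -0.53 -0.84]
[-0.6   0.53 -0.61]
```

Request:
step_arm --deltas '[{"dp": [-0.6, 0.5, -0.6], "twist": 0}, {"dp": [-0.6, 0.5, -0.6], "twist": 0}, {"dp": [0.2, -0.2, -1], "twist": 0}, {"dp": [0.6, -0.55, -0.8], "twist": 0}, {"dp": [0.6, -0.55, -0.8], "twist": 0}, {"dp": [0.7, -0.6, -0.5], "twist": 0}, {"dp": [0.7, -0.6, -0.5], "twist": 0}, {"dp": [0.7, -0.6, -0.5], "twist": 0}, {"dp": [0.7, -0.6, -0.5], "twist": 0}, {"dp": [0.7, -0.6, -0.5], "twist": 0}]'

```text
time_s: 22.65
ee_pos: [-0.7494, 0.1274, 0.2996]
eef_rot: [3.077, 0.089, 2.237]
force: [-0.2, -0.2, -3.1]
grip_width: 0.0501
grip_force: 45.0
```

```bash
python3 s.py
```

```text
22.65 [2.923 0.988 0.236 0.007 2.028 2.256] p [-0.7494  0.1274  0.2996] z [ 0.106 -0.03  -0.994] tilt 6.3 az -15.8 F [-0.2 -0.2 -3.1] w 0.050051250036704575 44.983001947402954
```

Request:
step_arm --deltas '[{"dp": [0.7, -0.6, -0.3], "twist": 0}, {"dp": [0.7, -0.6, -0.3], "twist": 0}, {"dp": [0.7, -0.6, -0.3], "twist": 0}, {"dp": [0.7, -0.6, -0.3], "twist": 0}]'

```text
time_s: 23.05
ee_pos: [-0.7775, 0.1355, 0.2828]
eef_rot: [3.133, 0.027, 2.239]
force: [0.8, -0.1, -2.9]
grip_width: 0.0497
grip_force: 45.0
```

```bash
python3 s.py
```

```text
23.05 [2.919 1.007 0.236 0.011 1.925 2.254] p [-0.7775  0.1355  0.2828] z [ 0.023 -0.016 -1.   ] tilt 1.6 az -34.1 F [ 0.8 -0.1 -2.9] w 0.04970854920436914 44.98298943042755
```

Run:
```python
from plan import *
plan([(-.45,.28,.36),(-.2,.44,.36),(.1,.48,.36)],0,n=24,step=.048)
```

```text
23.05 [2.919 1.007 0.236 0.011 1.925 2.254] p [-0.7775  0.1355  0.2828] z [ 0.023 -0.016 -1.   ] tilt 1.6 az -34.1 F [ 0.8 -0.1 -2.9] w 0.04970854920436914 44.98298943042755
[{"dp": [-0.3, 1, -0.24], "twist": 0}, {"dp": [-0.3, 1, -0.23], "twist": 0}, {"dp": [-0.29, 1, -0.23], "twist": 0}, {"dp": [-0.28, 1, -0.22], "twist": 0}, {"dp": [-0.28, 1, -0.21], "twist": 0}, {"dp": [-0.26, 1, -0.21], "twist": 0}, {"dp": [-0.25, 1, -0.2], "twist": 0}, {"dp": [-0.23, 1, -0.18], "twist": 0}, {"dp": [-0.1, 0.68, -0.08], "twist": 0}, {"dp": [-0.12, 1, 0.01], "twist": 0}, {"dp": [-0.12, 1, 0.01], "twist": 0}, {"dp": [-0.11, 1, 0.02], "twist": 0}, {"dp": [-0.11, 1, 0.01], "twist": 0}, {"dp": [-0.1, 1, 0.01], "twist": 0}, {"dp": [-0.09, 1, 0.01], "twist": 0}, {"dp": [-0.08, 1, 0.02], "twist": 0}, {"dp": [-0.01, 0.38, -0], "twist": 0}, {"dp": [-0.61, 1, 0.02], "twist": 0}, {"dp": [-0.61, 1, 0.03], "twist": 0}, {"dp": [-0.61, 1, 0.02], "twist": 0}, {"dp": [-0.6, 1, 0.03], "twist": 0}, {"dp": [-0.59, 1, 0.02], "twist": 0}, {"dp": [-0.58, 1, 0.03], "twist": 0}, {"dp": [-0.26, 0.51, 0.01], "twist": 0}] 24 [0.1  0.48 0.36] tw 0
```

Request:
step_arm --deltas '[{"dp": [-0.3, 1, -0.24], "twist": 0}, {"dp": [-0.3, 1, -0.24], "twist": 0}, {"dp": [-0.3, 1, -0.24], "twist": 0}, {"dp": [-0.28, 1, -0.24], "twist": 0}, {"dp": [-0.28, 1, -0.2], "twist": 0}, {"dp": [-0.26, 1, -0.2], "twist": 0}, {"dp": [-0.25, 1, -0.2], "twist": 0}, {"dp": [-0.23, 1, -0.2], "twist": 0}, {"dp": [-0.1, 0.7, -0.1], "twist": 0}, {"dp": [-0.12, 1, 0], "twist": 0}, {"dp": [-0.12, 1, 0], "twist": 0}, {"dp": [-0.12, 1, 0], "twist": 0}]'

```text
time_s: 24.25
ee_pos: [-0.3652, 0.3373, 0.3618]
eef_rot: [3.133, 0.026, 2.24]
force: [-0.0, 0.2, -2.9]
grip_width: 0.0502
grip_force: 45.0
```

Request:
step_arm --deltas '[{"dp": [-0.1, 1, 0], "twist": 0}, {"dp": [-0.1, 1, 0], "twist": 0}, {"dp": [-0.1, 1, 0], "twist": 0}, {"dp": [-0.1, 1, 0], "twist": 0}, {"dp": [0, 0.4, 0], "twist": 0}, {"dp": [-0.6, 1, 0], "twist": 0}, {"dp": [-0.6, 1, 0], "twist": 0}, {"dp": [-0.6, 1, 0], "twist": 0}, {"dp": [-0.6, 1, 0], "twist": 0}, {"dp": [-0.6, 1, 0], "twist": 0}, {"dp": [-0.6, 1, 0], "twist": 0}, {"dp": [-0.25, 0.5, 0], "twist": 0}]'

```text
time_s: 25.45
ee_pos: [0.0841, 0.4737, 0.3704]
eef_rot: [3.131, 0.027, 2.237]
force: [-0.1, 0.8, -2.8]
grip_width: 0.0497
grip_force: 45.0
```

Run:
```python
from plan import *
go((.51,.1552,.04),(np.cos(np.radians(-13.1)),np.sin(np.radians(-13.1)),0))
plan([(.33,.38,.36),(.51,.155,.30)],12.9,n=24,step=.045,sgn=1)
```

```text
25.45 [ 1.335  0.078  1.409 -0.028  1.663  0.666] p [0.0841 0.4737 0.3704] z [ 0.025 -0.015 -1.   ] tilt 1.7 az -30.4 F [-0.1  0.8 -2.8] w 0.04967104708068887 44.983418583869934
goal [0.51   0.1552 0.04  ] dp units [-12.61   3.36   8.64] tool x [-0.618  0.786 -0.027] y [0.786 0.618 0.011]
twist units 12.82
[{"dp": [-0.96, 0.58, 0.08], "twist": 1}, {"dp": [-0.92, 0.64, 0.08], "twist": 1}, {"dp": [-0.87, 0.71, 0.08], "twist": 1}, {"dp": [-0.82, 0.76, 0.07], "twist": 1}, {"dp": [-0.77, 0.82, 0.08], "twist": 1}, {"dp": [-0.6, 0.75, 0.06], "twist": 1}, {"dp": [-1, 0.45, 0.26], "twist": 1}, {"dp": [-0.96, 0.52, 0.26], "twist": 1}, {"dp": [-0.93, 0.59, 0.26], "twist": 1}, {"dp": [-0.88, 0.65, 0.26], "twist": 1}, {"dp": [-0.84, 0.71, 0.26], "twist": 1}, {"dp": [-0.78, 0.77, 0.26], "twist": 1}, {"dp": [-0.39, 0.43, 0.13], "twist": 0.9}] 13 [0.51  0.155 0.3  ] tw 13
```

Request:
step_arm --deltas '[{"dp": [-0.96, 0.58, 0.08], "twist": 1}, {"dp": [-0.92, 0.64, 0.08], "twist": 1}, {"dp": [-0.87, 0.71, 0.08], "twist": 1}, {"dp": [-0.82, 0.76, 0.08], "twist": 1}, {"dp": [-0.77, 0.82, 0.08], "twist": 1}, {"dp": [-0.6, 0.75, 0.06], "twist": 1}, {"dp": [-1, 0.45, 0.2], "twist": 1}, {"dp": [-0.96, 0.52, 0.2], "twist": 1}, {"dp": [-0.93, 0.59, 0.2], "twist": 1}, {"dp": [-0.88, 0.65, 0.2], "twist": 1}, {"dp": [-0.84, 0.71, 0.2], "twist": 1}, {"dp": [-0.78, 0.77, 0.2], "twist": 1}]'

```text
time_s: 26.65
ee_pos: [0.4938, 0.173, 0.3187]
eef_rot: [3.113, 0.011, 1.399]
force: [1.0, 0.9, -3.7]
grip_width: 0.0497
grip_force: 45.0
```

```bash
cat > m.py <<'E'
from plan import *
a=np.radians(-13.1)
for zz in (.15,.04): go((.51,.1552,zz),(np.cos(a),np.sin(a),0))
E
python3 m.py
python3 - <<'E'
from h import *
for n in ['scene','top']:
    im,d=ctrl.camera(n); cv2.imwrite(f'pics/{n}2.png',im[...,::-1]); np.savez(n+'2',im=im,d=d)
E
```

```text
26.65 [ 0.278  0.166  1.426 -0.022  1.529  0.451] p [0.4938 0.173  0.3187] z [ 0.026 -0.015 -1.   ] tilt 1.7 az -30.8 F [ 1.   0.9 -3.7] w 0.049735454245437315 44.98226523399353
goal [0.51   0.1552 0.15  ] dp units [-0.32  0.35  4.23] tool x [ 0.171  0.985 -0.011] y [ 0.985 -0.171  0.028]
twist units 0.81
goal [0.51   0.1552 0.04  ] dp units [-0.29  0.28  6.98] tool x [ 0.171  0.985 -0.011] y [ 0.985 -0.171  0.028]
twist units 0.81
```

View pics/scene2.png

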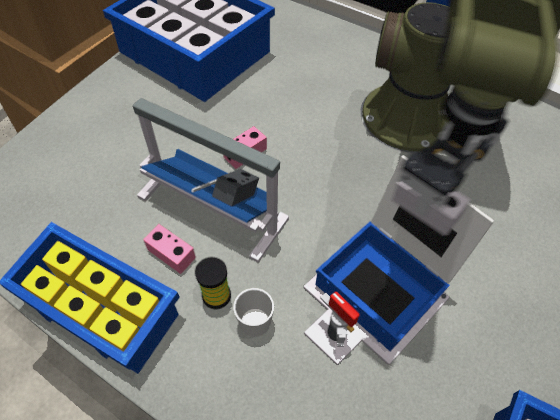

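Run:
```python
from plan import *
for n in ['scene','top']:
    z=np.load(n+'2.npz'); W=cloud(n,z['d']); q=(W-o['ee_pos'])@M
    s=(abs(q[...,0])<.07)&(abs(q[...,1])<.035)&(q[...,2]>-.04)&(q[...,2]<.04)&(z['im'].min(-1)>60)
    a=q[s]; print(n,s.sum(),np.percentile(a,[1,5,50,95,99],axis=0).round(4).tolist())
    # lower-face edge height of side faces by x bins
    sd=a[abs(a[:,1]-a[:,1].max())<.008] if n=='scene' else a
    for x0 in np.arange(-.05,.05,.02):
        b=sd[(sd[:,0]>x0)&(sd[:,0]<x0+.02)]
        if len(b)>5: print(x0.round(2),len(b),b[:,2].min().round(4),np.percentile(b[:,2],95).round(4),b[:,1].min().round(3),b[:,1].max().round(3))
```

```text
26.75 [ 0.275  0.169  1.426 -0.023  1.529  0.451] p [0.4949 0.1709 0.3174] z [ 0.024 -0.017 -1.   ] tilt 1.7 az -35.8 F [-0.1 -0.2 -2.9] w 0.049733569870187205 44.98310923576355
scene 1467 [[-0.0478, -0.0234, -0.0329], [-0.0435, -0.018, -0.0319], [0.0248, 0.0237, -0.0192], [0.0492, 0.0259, 0.0084], [0.05, 0.0278, 0.0119]]
0.01 19 -0.0364 -0.0049 0.027 0.033
top 1841 [[-0.0548, -0.0222, -0.0302], [-0.0538, -0.0206, -0.0294], [-0.0197, 0.0029, -0.0275], [0.0221, 0.0246, -0.0252], [0.0265, 0.0263, -0.0214]]
-0.05 432 -0.0299 -0.0253 -0.022 0.027
-0.03 543 -0.0319 -0.0258 -0.035 0.027
-0.01 523 -0.0324 -0.0266 -0.022 0.027
0.01 128 -0.0309 -0.0272 -0.023 0.026
```

Request:
step_arm --deltas '[{"dp": [-0.12, 0.19, 0.6], "twist": 0.8}, {"dp": [-0.12, 0.19, 0.7], "twist": 0}, {"dp": [0, 0, 0.8], "twist": 0}, {"dp": [0, 0, 0.8], "twist": 0}, {"dp": [0, 0, 0.8], "twist": 0}, {"dp": [0, 0, 0.8], "twist": 0}, {"dp": [0, 0, 0.7], "twist": 0}, {"dp": [0, 0, 0.6], "twist": 0}, {"dp": [0, 0, 0.4], "twist": 0}, {"dp": [0, 0, 0.2], "twist": 0}]'

```text
time_s: 27.75
ee_pos: [0.5116, 0.1584, 0.0621]
eef_rot: [3.115, 0.01, 1.346]
force: [0.8, -0.5, -2.5]
grip_width: 0.0497
grip_force: 45.0
```

```bash
sed -i 's/(.51,.1552,zz)/(.515,.154,zz)/' m.py; python3 m.py
```

```text
27.75 [ 0.243  0.423  1.716 -0.026  0.984  0.481] p [0.5116 0.1584 0.0621] z [ 0.024 -0.016 -1.   ] tilt 1.6 az -34.3 F [ 0.8 -0.5 -2.5] w 0.04966370125831185 44.98302340507507
goal [0.515 0.154 0.15 ] dp units [-0.11  0.17 -2.19] tool x [ 0.222  0.975 -0.01 ] y [ 0.975 -0.222  0.027]
twist units 0.06
goal [0.515 0.154 0.04 ] dp units [-0.08  0.09  0.56] tool x [ 0.222  0.975 -0.01 ] y [ 0.975 -0.222  0.027]
twist units 0.06
```

Request:
step_arm --deltas '[{"dp": [-0.04, 0.05, 0.2], "twist": 0}, {"dp": [-0.04, 0.05, 0.15], "twist": 0}, {"dp": [0, 0, 0.1], "twist": 0}, {"dp": [0, 0, 0.08], "twist": 0}, {"dp": [0, 0, 0], "twist": 0}, {"dp": [0, 0, 0], "twist": 0}]'

```text
time_s: 28.35
ee_pos: [0.5158, 0.1538, 0.0425]
eef_rot: [3.114, 0.01, 1.346]
force: [0.6, 0.4, -2.4]
grip_width: 0.0498
grip_force: 45.0
```

Request:
step_arm --deltas '[{"dp": [0, 0, 0.05], "twist": 0}, {"dp": [0, 0, 0.04], "twist": 0}, {"dp": [0, 0, 0], "twist": 0}]'

```text
time_s: 28.65
ee_pos: [0.5157, 0.1536, 0.0384]
eef_rot: [3.115, 0.01, 1.346]
force: [-0.6, -1.0, -3.0]
grip_width: 0.0497
grip_force: 45.0
```

Request:
step_arm --deltas '[{"dp": [0, 0, 0.04], "twist": 0}, {"dp": [0, 0, 0.04], "twist": 0}, {"dp": [0, 0, 0], "twist": 0}]'

```text
time_s: 28.95
ee_pos: [0.5159, 0.1537, 0.0355]
eef_rot: [3.114, 0.01, 1.346]
force: [-1.0, 0.3, 0.9]
grip_width: 0.05
grip_force: 45.0
```

Request:
step_arm --deltas '[{"dp": [0, 0, 0.04], "twist": 0}, {"dp": [0, 0, 0.03], "twist": 0}, {"dp": [0, 0, 0], "twist": 0}]'

```text
time_s: 29.25
ee_pos: [0.5165, 0.154, 0.0345]
eef_rot: [3.113, 0.009, 1.346]
force: [-7.8, 1.9, 21.2]
grip_width: 0.0497
grip_force: 45.0
```

Request:
step_arm --deltas '[{"dp": [0, 0, -0.03], "twist": 0}, {"dp": [0, 0, 0], "twist": 0}]' --squeeze 10

```text
time_s: 29.45
ee_pos: [0.5164, 0.1538, 0.0345]
eef_rot: [3.113, 0.009, 1.346]
force: [-0.5, 1.2, 7.3]
grip_width: 0.05
grip_force: 10.0
```

Request:
step_arm --deltas '[{"dp": [0, 0, 0], "twist": 0}, {"dp": [0, 0, 0], "twist": 0}, {"dp": [0, 0, 0], "twist": 0}, {"dp": [0, 0, -0.3], "twist": 0}, {"dp": [0, 0, -0.7], "twist": 0}, {"dp": [0, 0, -1], "twist": 0}, {"dp": [0, 0, -1], "twist": 0}, {"dp": [0, 0, -1], "twist": 0}, {"dp": [0, 0, -1], "twist": 0}, {"dp": [0, 0, -1], "twist": 0}]' --gripper 0.6

```text
time_s: 30.45
ee_pos: [0.5095, 0.1573, 0.2764]
eef_rot: [3.113, 0.01, 1.346]
force: [-0.1, 0.1, -0.0]
grip_width: 0.0753
grip_force: 0.0
```

```bash
python3 s.py
python3 - <<'E'
from h import *
for n in ['scene','top']:
    im,d=ctrl.camera(n); W=cloud(n,d); np.savez(n+'3',im=im,d=d)
    if n=='scene': cv2.imwrite('pics/s3.png',cv2.resize(im[140:360,290:510,::-1],None,fx=2.7,fy=2.7))
    a=np.radians(-13.1); ex=-np.array([np.cos(a),np.sin(a)]); ey=np.array([-ex[1],ex[0]])
    q=W[...,:2]-[.51,.1552]; X=q@ex; Y=q@ey
    s=(abs(X)<.05)&(abs(Y)<.075)&(abs(W[...,2]-.063)<.005)
    print(n,s.sum(),cv2.minAreaRect((np.c_[X[s],Y[s]]*1000).astype(np.float32)),np.percentile(X[s],[1,99]).round(3),np.percentile(Y[s],[1,99]).round(3),W[s][:,2].mean())
E
```

```text
30.45 [ 0.242  0.205  1.475 -0.022  1.441  0.469] p [0.5095 0.1573 0.2764] z [ 0.025 -0.016 -1.   ] tilt 1.7 az -32.1 F [-0.1  0.1 -0. ] w 0.07529908357246365 0.0
scene 1181 ((-9.352672576904297, 2.3425140380859375), (53.41730880737305, 99.05890655517578), 1.4390349388122559) [-0.034  0.016] [-0.046  0.051] 0.06283658668601874
top 1354 ((-6.7068023681640625, 3.1184616088867188), (49.01217269897461, 99.85015869140625), 0.04761933907866478) [-0.03   0.017] [-0.045  0.052] 0.06269345468039195
```

View pics/s3.png

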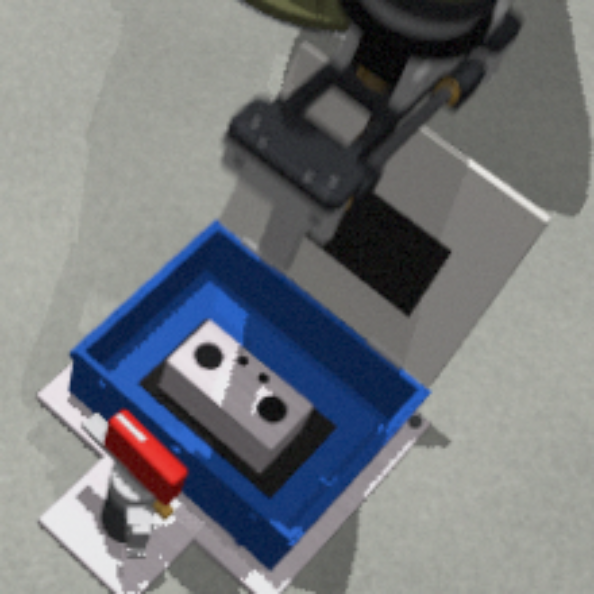

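The block lies flat on the mat, centred at about -7/+3 mm (crop px 235,390). Now I'll move behind the lid with the fingers shut.

```bash
cat > st.py <<'E'
from plan import *
a=np.radians(-13.1); EX=-np.array([np.cos(a),np.sin(a),0]); EY=np.array([-EX[1],EX[0],0]); N=np.array([.510,.1552,.018])
def st(X,Y,Z): return N+EX*X+EY*Y+np.array([0,0,Z])
def inv(p): d=np.array(p)-N; return np.array([d@EX,d@EY,d[2]])
def circ(th,r=.15): t=np.radians(th); return st(.08-r*np.cos(t)+.008*np.sin(t)+.0125,0,.057+r*np.sin(t)+.008*np.cos(t))
print('st',inv(o['ee_pos']).round(4))
E
python3 - <<'E'
from st import *
plan([st(.02,0,.32),st(.17,0,.32),st(.17,0,.20)],0,n=12,step=.048)
E
```

```text
30.55 [ 0.242  0.202  1.471 -0.022  1.44   0.469] p [0.5112 0.1578 0.2801] z [ 0.033 -0.014 -0.999] tilt 2.1 az -22.5 F [-0.2  0.4  0.1] w 0.0753028160023345 0.0
st [-0.0005 -0.0028  0.2621]
[{"dp": [-0.06, -0.36, -1], "twist": 0}, {"dp": [-0.02, -0.1, -0.46], "twist": 0}, {"dp": [0.01, -1, -0.04], "twist": 0}, {"dp": [0, -1, -0.04], "twist": 0}, {"dp": [0, -1, -0.04], "twist": 0}, {"dp": [0.01, -0.75, -0.02], "twist": 0}, {"dp": [0.01, -0.04, 1], "twist": 0}, {"dp": [0, -0.04, 1], "twist": 0}, {"dp": [0.01, -0.03, 1], "twist": 0}] 9 [0.344 0.194 0.218] tw 0
```

Request:
step_arm --deltas '[{"dp": [-0.06, -0.36, -1], "twist": 0}, {"dp": [0, -0.1, -0.45], "twist": 0}, {"dp": [0, -1, -0.04], "twist": 0}, {"dp": [0, -1, -0.04], "twist": 0}, {"dp": [0, -1, -0.04], "twist": 0}, {"dp": [0, -0.75, 0], "twist": 0}, {"dp": [0, 0, 0], "twist": 0}, {"dp": [0, -0.04, 0.8], "twist": 0}, {"dp": [0, -0.04, 1], "twist": 0}, {"dp": [0, -0.03, 1], "twist": 0}, {"dp": [0, 0, 0], "twist": 0}]' --gripper -1

```text
time_s: 31.65
ee_pos: [0.3408, 0.1917, 0.2162]
eef_rot: [3.12, 0.015, 1.346]
force: [0.7, 0.4, 0.4]
grip_width: 0.0007
grip_force: 0.0
```

Run:
```python
from st import *
plan([circ(t) for t in (95,86,78,70,63,56,49,42,35,28,21,15,10,5)],0,n=20,step=.03)
```

```text
31.65 [ 0.436 -0.078  1.916 -0.026  1.296  0.668] p [0.3408 0.1917 0.2162] z [ 0.018 -0.019 -1.   ] tilt 1.5 az -47.4 F [0.7 0.4 0.4] w 0.0006713086441872507 0.0
st [0.1731 0.0028 0.1982]
[{"dp": [0.03, 0.75, -0.08], "twist": 0}, {"dp": [0.03, 0.74, -0.08], "twist": 0}, {"dp": [-0, 0.59, -0.02], "twist": 0}, {"dp": [-0, 0.52, 0.06], "twist": 0}, {"dp": [-0, 0.51, 0.12], "twist": 0}, {"dp": [-0, 0.43, 0.17], "twist": 0}, {"dp": [0, 0.4, 0.22], "twist": 0}, {"dp": [0, 0.37, 0.27], "twist": 0}, {"dp": [0.01, 0.34, 0.31], "twist": 0}, {"dp": [0, 0.29, 0.35], "twist": 0}, {"dp": [0.01, 0.26, 0.38], "twist": 0}, {"dp": [0, 0.2, 0.42], "twist": 0}, {"dp": [0.01, 0.13, 0.37], "twist": 0}, {"dp": [-0, 0.08, 0.31], "twist": 0}, {"dp": [0, 0.06, 0.33], "twist": 0}] 15 [0.565 0.142 0.096] tw 0
```

Request:
step_arm --deltas '[{"dp": [0.03, 0.75, -0.08], "twist": 0}, {"dp": [0.03, 0.75, -0.08], "twist": 0}, {"dp": [0, 0.6, 0], "twist": 0}, {"dp": [0, 0.52, 0.06], "twist": 0}, {"dp": [0, 0.5, 0.12], "twist": 0}, {"dp": [0, 0.43, 0.17], "twist": 0}, {"dp": [0, 0.4, 0.22], "twist": 0}, {"dp": [0, 0.37, 0.27], "twist": 0}]'

```text
time_s: 32.45
ee_pos: [0.5138, 0.156, 0.1997]
eef_rot: [3.112, 0.009, 1.345]
force: [-1.2, 0.9, 1.7]
grip_width: 0.0005
grip_force: 0.9
```

Request:
step_arm --deltas '[{"dp": [0, 0.34, 0.31], "twist": 0}, {"dp": [0, 0.29, 0.35], "twist": 0}, {"dp": [0, 0.26, 0.38], "twist": 0}, {"dp": [0, 0.2, 0.42], "twist": 0}, {"dp": [0, 0.13, 0.37], "twist": 0}, {"dp": [0, 0.08, 0.31], "twist": 0}, {"dp": [0, 0.05, 0.3], "twist": 0}]'

```text
time_s: 33.15
ee_pos: [0.5675, 0.1425, 0.1012]
eef_rot: [3.114, 0.01, 1.346]
force: [0.8, 0.3, 2.0]
grip_width: 0.0006
grip_force: 0.6
```

Run:
```python
from st import *
plan([circ(0)],0,step=.015)
```

```text
33.15 [ 0.193  0.468  1.544 -0.023  1.108  0.428] p [0.5675 0.1425 0.1012] z [ 0.025 -0.016 -1.   ] tilt 1.7 az -32.4 F [0.8 0.3 2. ] w 0.0005699931427181471 0.6318463356637949
st [-0.0589 -0.0007  0.0832]
[{"dp": [-0.01, -0.04, 0.37], "twist": 0}] 1 [0.566 0.142 0.086] tw 0
```

Request:
step_arm --deltas '[{"dp": [0, -0.04, 0.2], "twist": 0}, {"dp": [0, 0, 0.15], "twist": 0}, {"dp": [0, 0, 0.07], "twist": 0}, {"dp": [0, 0, 0.05], "twist": 0}, {"dp": [0, 0, 0], "twist": 0}]'

```text
time_s: 33.65
ee_pos: [0.5657, 0.1428, 0.0833]
eef_rot: [3.114, 0.01, 1.346]
force: [-4.0, -0.7, 6.1]
grip_width: 0.0004
grip_force: 3.1
```

Request:
step_arm --deltas '[{"dp": [0, 0, 0.04], "twist": 0}, {"dp": [0, 0, 0], "twist": 0}, {"dp": [0, 0, 0], "twist": 0}]'

```text
time_s: 33.95
ee_pos: [0.5658, 0.1428, 0.083]
eef_rot: [3.114, 0.01, 1.346]
force: [-11.8, -1.9, 20.2]
grip_width: 0.0003
grip_force: 10.5
```

Request:
step_arm --deltas '[{"dp": [0, 0, -0.5], "twist": 0}, {"dp": [0, 0, -1], "twist": 0}, {"dp": [0, 0, -1], "twist": 0}, {"dp": [0, 0, -1], "twist": 0}, {"dp": [0, -0.5, -0.5], "twist": 0}, {"dp": [0, -1, 0], "twist": 0}, {"dp": [0, -1, 0], "twist": 0}]'

```text
time_s: 34.65
ee_pos: [0.4633, 0.1676, 0.2385]
eef_rot: [3.113, 0.01, 1.345]
force: [-1.2, 1.2, 1.3]
grip_width: 0.0009
grip_force: 0.0
```

Run:
```python
from st import *
for n in ['scene','top']:
    im,d=ctrl.camera(n); W=cloud(n,d); np.savez(n+'4',im=im,d=d)
    if n=='scene': cv2.imwrite('pics/s4.png',cv2.resize(im[140:360,290:510,::-1],None,fx=2.7,fy=2.7))
    q=W-N; X=q@EX;Y=q@EY;Z=q[...,2]
    s=(X>-.095)&(X<.06)&(abs(Y)<.09)&(abs(Z-.065)<.02)
    c=np.linalg.lstsq(np.c_[X[s],Y[s],np.ones(s.sum())],Z[s],rcond=None)[0]; print(n,s.sum(),'lid slope X',c.round(4))
    r,g,b=[im[...,i].astype(int) for i in range(3)]
    m=(r>120)&(g<70)&(b<70)&(abs(X+.125)<.05)&(abs(Y)<.06); t=np.nanpercentile(Z[m],97); m&=Z>t-.006
    print('wing',m.sum(),cv2.minAreaRect((np.c_[X[m],Y[m]]*1000).astype(np.float32)),np.median(Z[m]))
```

```text
34.65 [ 0.285  0.135  1.644 -0.023  1.343  0.515] p [0.4633 0.1676 0.2385] z [ 0.025 -0.016 -1.   ] tilt 1.7 az -31.6 F [-1.2  1.2  1.3] w 0.0008521907194442746 0.0
st [ 0.0483 -0.0015  0.2205]
scene 6760 lid slope X [-0.0009  0.0037  0.0653]
wing 205 ((-126.49127197265625, -0.7313880920410156), (56.80115509033203, 14.51261043548584), 86.83164978027344) 0.12556351408701508
top 7524 lid slope X [ 0.     -0.0005  0.0649]
wing 211 ((-124.29299926757812, 0.7005825042724609), (57.56383514404297, 14.684004783630371), 87.11161804199219) 0.12556206032364606
```

View pics/s4.png

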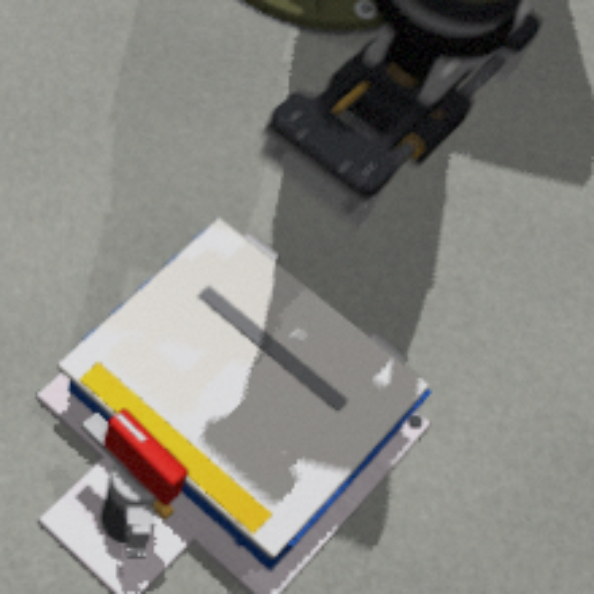

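Lid is flat (slope ≈0), and the red wing (crop px 145,455) is at about (-125,0), 3° turned. Next: approach the knob.

Run:
```python
from st import *
print('tw',(np.degrees(np.arctan2(M[1,1],M[0,1]))+13.1+3)/4)
plan([st(-.1252,0,.20),st(-.1252,0,.102)],.8,n=14,step=.045,sgn=1)
```

```text
34.75 [ 0.287  0.132  1.648 -0.022  1.343  0.515] p [0.4614 0.1683 0.2386] z [ 0.025 -0.016 -1.   ] tilt 1.7 az -32.2 F [-0.8  0.4  0.9] w 0.0003604155382518478 0.0
st [ 0.0503 -0.0018  0.2206]
tw 0.8316153812774356
[{"dp": [-0.02, 1, 0.16], "twist": 0.8}, {"dp": [0.05, 1, 0.16], "twist": 0}, {"dp": [0.04, 1, 0.15], "twist": 0}, {"dp": [0.05, 1, 0.14], "twist": 0}, {"dp": [0.01, 0.37, 0.03], "twist": 0}, {"dp": [0.01, -0.03, 1], "twist": 0}, {"dp": [0, -0.03, 1], "twist": 0}, {"dp": [0.01, -0.01, 0.45], "twist": 0}] 8 [0.632 0.127 0.12 ] tw 1
```

Request:
step_arm --deltas '[{"dp": [0, 1, 0.16], "twist": 0.8}, {"dp": [0.05, 1, 0.16], "twist": 0}, {"dp": [0.04, 1, 0.15], "twist": 0}, {"dp": [0.05, 1, 0.14], "twist": 0}, {"dp": [0, 0.37, 0], "twist": 0}, {"dp": [0, 0, 0], "twist": 0}, {"dp": [0, 0, 0], "twist": 0}]' --gripper 0

```text
time_s: 35.45
ee_pos: [0.6348, 0.1263, 0.2182]
eef_rot: [3.114, 0.009, 1.29]
force: [-0.3, -0.5, 0.3]
grip_width: 0.0467
grip_force: 0.0
```

Run:
```python
from st import *
plan([st(-.1252,0,.102)],0,n=14,step=.03,sgn=1)
```

```text
35.45 [ 0.148  0.501  1.214 -0.02   1.406  0.432] p [0.6348 0.1263 0.2182] z [ 0.024 -0.016 -1.   ] tilt 1.7 az -33.8 F [-0.3 -0.5  0.3] w 0.04665153019046527 0.0
st [-1.282e-01 -1.000e-04  2.002e-01]
[{"dp": [0, -0.04, 0.75], "twist": 0}, {"dp": [0.01, -0.04, 0.75], "twist": 0}, {"dp": [0, -0.05, 0.75], "twist": 0}, {"dp": [0.01, -0.01, 0.2], "twist": 0}] 4 [0.632 0.127 0.12 ] tw 0
```

Request:
step_arm --deltas '[{"dp": [0, -0.04, 0.7], "twist": 0}, {"dp": [0, -0.04, 0.7], "twist": 0}, {"dp": [0, -0.04, 0.6], "twist": 0}, {"dp": [0, -0.02, 0.4], "twist": 0}, {"dp": [0, 0, 0], "twist": 0}, {"dp": [0, 0, 0], "twist": 0}]'

```text
time_s: 36.05
ee_pos: [0.6319, 0.1266, 0.1236]
eef_rot: [3.113, 0.008, 1.29]
force: [0.1, -0.4, 0.7]
grip_width: 0.0474
grip_force: 0.0
```

Request:
step_arm --deltas '[{"dp": [0, 0, 0], "twist": 0}, {"dp": [0, 0, 0], "twist": 0}, {"dp": [0, 0, 0], "twist": 0}, {"dp": [0, 0, 0], "twist": 0}]' --gripper -1 --squeeze 40

```text
time_s: 36.45
ee_pos: [0.6322, 0.1263, 0.1227]
eef_rot: [3.113, 0.008, 1.29]
force: [-0.3, -0.2, -0.1]
grip_width: 0.0186
grip_force: 0.6
```

Run:
```python
from st import *
print(o['moment'])
```

```text
36.45 [ 0.149  0.569  1.336 -0.021  1.215  0.436] p [0.6322 0.1263 0.1227] z [ 0.025 -0.016 -1.   ] tilt 1.7 az -32.7 F [-0.3 -0.2 -0.1] w 0.018550108915445163 0.6223449669778347
st [-0.1255  0.0005  0.1047]
[ 0.02088554  0.32669551 -0.04930513]
```

Request:
step_arm --deltas '[{"dp": [0, 0, 0], "twist": 0}, {"dp": [0, 0, 0], "twist": 0}, {"dp": [0, 0, 0], "twist": 0}]'

```text
time_s: 36.75
ee_pos: [0.6315, 0.1265, 0.1222]
eef_rot: [3.115, 0.009, 1.29]
force: [-5.2, 1.5, 3.1]
grip_width: 0.0159
grip_force: 39.9
```

Request:
step_arm --deltas '[{"dp": [0, 0, 0.1], "twist": 0}, {"dp": [0, 0, 0.1], "twist": 0}, {"dp": [0, 0, 0], "twist": 0}]'

```text
time_s: 37.05
ee_pos: [0.6318, 0.1265, 0.1149]
eef_rot: [3.115, 0.009, 1.29]
force: [-8.4, 1.6, 9.7]
grip_width: 0.0156
grip_force: 40.0
```

Request:
step_arm --deltas '[{"dp": [0, 0, 0.03], "twist": 0}, {"dp": [0, 0, 0], "twist": 1}, {"dp": [0, 0, 0], "twist": 1}, {"dp": [0, 0, 0], "twist": 1}, {"dp": [0, 0, 0], "twist": 1}]'

```text
time_s: 37.55
ee_pos: [0.6318, 0.1266, 0.1145]
eef_rot: [3.114, 0.0, 1.008]
force: [-11.7, 1.6, 13.8]
grip_width: 0.0158
grip_force: 40.2
```

Run:
```python
from st import *
print(o['moment'])
```

```text
37.55 [ 0.149  0.577  1.343 -0.02   1.2    0.718] p [0.6318 0.1266 0.1145] z [ 0.024 -0.015 -1.   ] tilt 1.6 az -33.1 F [-11.7   1.6  13.8] w 0.015753445854759133 40.157203674316406
st [-0.1251  0.0003  0.0965]
[0.49773705 2.91428203 0.04817221]
```

Pressed fully and turning freely (no turning moment). Continuing.

Request:
step_arm --deltas '[{"dp": [0, 0, 0], "twist": 1}, {"dp": [0, 0, 0], "twist": 1}, {"dp": [0, 0, 0], "twist": 1}, {"dp": [0, 0, 0], "twist": 1}, {"dp": [0, 0, 0], "twist": 1}, {"dp": [0, 0, 0], "twist": 1}, {"dp": [0, 0, 0], "twist": 1}, {"dp": [0, 0, 0], "twist": 1}]'

```text
time_s: 38.35
ee_pos: [0.6315, 0.127, 0.1145]
eef_rot: [3.118, -0.014, 0.45]
force: [-12.8, 3.8, 16.3]
grip_width: 0.0158
grip_force: 40.1
```

Run:
```python
from st import *
print(o['moment'])
```

```text
38.35 [ 0.149  0.577  1.343 -0.019  1.201  1.277] p [0.6315 0.127  0.1145] z [ 0.023 -0.015 -1.   ] tilt 1.6 az -32.7 F [-12.8   3.8  16.3] w 0.015810663142499085 40.08137762546539
st [-1.247e-01 -1.000e-04  9.650e-02]
[1.09200853 3.24062812 0.02461646]
```

Request:
step_arm --deltas '[{"dp": [0, 0, 0], "twist": 1}, {"dp": [0, 0, 0], "twist": 1}, {"dp": [0, 0, 0], "twist": 1}, {"dp": [0, 0, 0], "twist": 1}, {"dp": [0, 0, 0], "twist": 1}, {"dp": [0, 0, 0], "twist": 1}, {"dp": [0, 0, 0], "twist": 1}, {"dp": [0, 0, 0], "twist": 1}, {"dp": [0, 0, 0], "twist": 1}, {"dp": [0, 0, 0], "twist": 0.7}]'

```text
time_s: 39.35
ee_pos: [0.6319, 0.1275, 0.1144]
eef_rot: [3.133, -0.027, -0.227]
force: [-10.3, 6.4, 12.0]
grip_width: 0.0159
grip_force: 40.0
```

Run:
```python
from st import *
print(o['moment'], np.degrees(np.arctan2(M[1,1],M[0,1]))+13.1)
```

```text
39.35 [ 0.15   0.577  1.343 -0.019  1.199  1.954] p [0.6319 0.1275 0.1144] z [ 0.024 -0.014 -1.   ] tilt 1.6 az -29.9 F [-10.3   6.4  12. ] w 0.01586008749402758 40.01544713973999
st [-0.125  -0.0007  0.0964]
[1.73066431 2.23101648 0.07202812] -89.91739559277534
```

Request:
step_arm --deltas '[{"dp": [0, 0, -0.1], "twist": 0}, {"dp": [0, 0, -0.13], "twist": 0}, {"dp": [0, 0, 0], "twist": 0}]'

```text
time_s: 39.65
ee_pos: [0.6314, 0.1276, 0.1222]
eef_rot: [3.133, -0.025, -0.224]
force: [-5.6, 6.9, 2.6]
grip_width: 0.0156
grip_force: 40.0
```

Request:
step_arm --deltas '[{"dp": [0, 0, 0], "twist": 0}, {"dp": [0, 0, 0], "twist": 0}, {"dp": [0, 0, 0], "twist": 0}, {"dp": [0, 0, 0], "twist": 0}, {"dp": [0, 0, -0.5], "twist": 0}, {"dp": [0, 0, -1], "twist": 0}, {"dp": [0, 0, -1], "twist": 0}, {"dp": [0, 0, -1], "twist": 0}, {"dp": [0, 0, -1], "twist": 0}, {"dp": [1, 0, 0], "twist": 0}, {"dp": [1, 0, 0], "twist": 0}, {"dp": [0, 0, 0], "twist": 0}]' --gripper 0

```text
time_s: 40.85
ee_pos: [0.7086, 0.1096, 0.3004]
eef_rot: [3.13, -0.024, -0.227]
force: [0.2, 0.5, -2.3]
grip_width: 0.0472
grip_force: 0.0
```

Run:
```python
from st import *
for n in ['scene','top']:
    im,d=ctrl.camera(n); W=cloud(n,d)
    if n=='scene': cv2.imwrite('pics/s5.png',cv2.resize(im[140:360,290:510,::-1],None,fx=2.7,fy=2.7))
    q=W-N; X=q@EX;Y=q@EY;Z=q[...,2]
    s=(X>-.06)&(X<.06)&(abs(Y)<.09)&(abs(Z-.065)<.02)
    if s.sum()>50: print(n,s.sum(),'lid',np.linalg.lstsq(np.c_[X[s],Y[s],np.ones(s.sum())],Z[s],rcond=None)[0].round(4))
    r,g,b=[im[...,i].astype(int) for i in range(3)]
    m=(r>120)&(g<70)&(b<70)&(abs(X+.125)<.05)&(abs(Y)<.06)
    if m.sum()>20:
        m&=Z>np.nanpercentile(Z[m],97)-.006; print('wing',m.sum(),cv2.minAreaRect((np.c_[X[m],Y[m]]*1000).astype(np.float32)),np.median(Z[m]))
```

```text
40.85 [ 0.11   0.666  0.777 -0.019  1.68   1.905] p [0.7086 0.1096 0.3004] z [ 0.021 -0.017 -1.   ] tilt 1.5 az -39.5 F [ 0.2  0.5 -2.3] w 0.04716355524584588 0.0
st [-0.2037 -0.0006  0.2824]
scene 2131 lid [-0.0019  0.0042  0.0654]
wing 70 ((-126.24569702148438, -2.5680322647094727), (56.68220520019531, 10.197263717651367), 3.5818076133728027) 0.12528113940180644
top 2389 lid [ 0.0039 -0.0003  0.0649]
wing 57 ((-122.9992904663086, 1.0129199028015137), (8.945157051086426, 51.513126373291016), 89.4034652709961) 0.12567563624239078
```

View pics/s5.png

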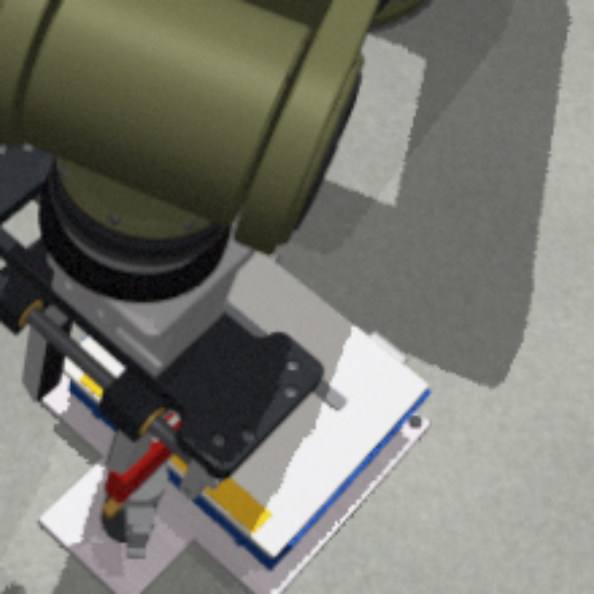

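The wing now lies along station x (crop px 145,460) and is back at its original height. The lid is flat and the arm is clear, so I'm handing in.

```bash
python3 -c "
from station import ctrl
print(ctrl.hand_in())"
```

```text
the job is handed in; nothing more can be done
None
```

I set the valve block flat on the mat, about 7 mm off centre, then shut and locked the lid with the knob back up, and handed in at about 41 s; the hand-in returned no verdict.

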